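# Put the oil bottles away in the door rack

### The arm

A 6-joint arm with a two-finger parallel gripper is mounted at the origin on a cart in front of the work surface, level with it; the furniture and walls round the work are solid. World frame = base frame: x ahead of the robot, y to its left, z up, the work surface at z = 0. Lengths are in m, angles in rad, forces in N, time in s.
With the tool pointing down it reaches from about 0.35 to 0.775 m from the base axis. Payload 5.5 kg.
Tool frame: the origin (TCP) lies between the finger pads; the fingertips stand 17 mm ahead of it and the grasp point (between the pads) lies 2 mm behind it (env.finger_overhang is the distance from the TCP to the fingertips, in m); z points along the fingers, y is the line along which they close (so a half turn about z gives the same grasp; the last joint's range is limited). The gripper opens to 85 mm and grips with 20 to 120 N. Pads are 22 mm wide; open, the fingers measure 114 mm over their backs; the gripper's body (76 mm by 85 mm) begins 54 mm behind the grasp point. The pads swing forward as they close: fully open they stand 13 mm farther back than shut.
Start: joints at [1.001, 0.313, 0.046, 1.304, 0, 1.431], TCP at [0.24, 0.523, 0.248] pointing down, gripper open.
Joint ranges: [-2.76, 2.76], [-0.86, 1.69], [-1.03, 1.26], [-2.2, 2.34], [-1.47, 1.5], [-3.14, 3.14]. Speed limits (rad/s): [2.57, 2.57, 3.14, 3.14, 3.14, 3.14].

### API

Orientations are given as a unit quaternion [w, x, y, z].
In Python, from workcell import env gives the robot as it stands. The module is installed in compiled form; this text tells all that it offers.
- The arm moves only by the shell command python3 -m pendant 'ROWS' [FORCE]. ROWS is JSON, a list of rows, each a list of 5 numbers: the gripper's target within -1 to 1 (fully open at 1, half-way at 0, shut at -1), then the shift along the tool's x, y, z in m, then the turn about the tool's z in rad. A call has 1 to 8 rows; each row shifts and turns the commanded pose from where the row before left it, along the tool's axes as they then stand; what a row does not reach is not made up. A row lasts 1/8 s, in which the tool goes at most 62.5 mm and 10.7 degrees, less where a joint would pass 70% of its speed; a pose out of reach is approached as far as the arm can. A call with a gripper value outside its range is refused whole. The fingers move at their own pace and stop on an object; FORCE is the grip in N (left out, the last holds). Time passes only in rows, so rows that do not move let the fingers close. It gives the time, the measured TCP pose, the force, the opening and the grip force at its end, in the units of the state.
- env.get_state(): the state, without advancing time (a new reading comes with each control period).
- env.read_camera(name): name is "side" or "top"; returns the picture (480x640x3 uint8, red, green, blue); there is no depth.
- env.calibration(name): a dict with "K" (3x3 intrinsics, pixels), "distortion" ([k1, k2, p1, p2, k3] as OpenCV has them; the pictures are not rectified), "T" (4x4, takes a point from camera to world coordinates). Camera axes: x right, y down, z forward; pixel columns grow to the right and rows downward; lengths in m; the calibration is good to about 2 mm. A picture is of the moment at which its call begins. calibration takes no time and is no camera call.
- env.hand_in(): hands the job in; it is judged then, once.
Trained networks look in the newest picture that a camera, given by its name, has taken for a name from the list of things; names that differ only in an ending like _2 or _b are one class to them, and where a whole thing is asked for, a point or a joint stands for the part that bears it (a point fixed in the world has none). Each returns a list of dicts, best first, with "score" (0 to 1); they miss things now and then, are a little off and sometimes report something else, mostly with a low value. They report only what shows in the picture. A call takes as long as a camera call. They do not tell look-alikes from the thing itself.
- env.recognise(camera, label): "centre" ([column, row] in pixels, amid what is visible of it).
The state is a dict: "clock": time; "joint_pos": joint angles; "qvel": joint speeds; "tau": joint torques, N m; "tcp_pos": TCP position; "orientation": TCP orientation; "wrist_force": force on the tool from outside, world axes, zero at the start; "ft_torque": the same for the moment, N m; "finger_gap": finger opening in m; "grip_force": force on a finger pad.
Only numpy, scipy, OpenCV 4.12 (cv2) and the standard library are available. Lean on these libraries where they do the work, as an engineer would, in place of code of your own. Each camera call takes 0.05 s, during which the arm holds its last target. There are 200 camera calls.

### The job

Put the oils away after class: pull the little wooden oil cabinet's door open through its catch and swing the clamp arm on the inside of the door back out of the way, then take every small amber bottle standing near you on the right front part of the table (not the ones far behind, by the other supplies) and stand it upright in the rack on the door. With the bottles in and the door still wide open, swing the clamp arm over onto them again until it stays there by itself, then push the door shut until the catch snaps and it is fully closed. Leave the other things on the table where they are.

Things in the scene. Friction and masses are not known exactly. Their poses are not given: they have to be found in the camera images.
- door (a joint): angle of the cabinet's door, rad: 0 shut, opens to a stop at 1.5, clockwise seen from above, about a vertical hinge line; stays where it is left. A sprung roller catch holds it shut: about 10 N at the pull opens it; when closing, it meets the roller near 0.06 rad, a push of about 10 N takes it past, and it is then drawn to 0
- door_hinge (a point): point on the door's hinge line, 150 mm above the table, fixed to the cabinet, with the cabinet's axes: the shut door runs from here along -y, 320 mm, its outer face to -x (to the robot). The door is 14 mm thick, its top 165 mm above the table. Cabinet of light wood behind it (+x), fixed: 336 mm wide, 125 mm deep, 180 mm high, roofed
- door_pull (a point): the door's pull: upright round steel bar, 14 mm thick, 45 mm in front of the door's outer face, 280 mm from the hinge line, 90 to 165 mm above the table, top end free to be pinched from above; this point is on its axis 150 mm above the table. Axes turn with the door: y along the door to the hinge, x through it to the inner side
- rack (a point): middle of the floor of the open-topped aluminium rack on the door's inner side, 30 mm above the table, 26 mm from the inner face, 153.5 mm from the hinge line. Axes turn with the door: y along it to the hinge, x away from its inner face, z up. Inside y -109 to +105, x -26 to +28 mm (lip, 20 mm high): room for four bottles in a row
- clamp (a joint): angle of the clamp arm, rad: 0 clamped, lying along the rack in front of the bottles; free end swings away from the door (anticlockwise seen from above) to a stop at 1.25. An over-centre spring (up to about 3 N at the pin) draws it to 0 when under 0.62, to 1.25 when over. On bottles it stops at up to 0.07
- clamp_pivot (a point): point on the clamp arm's upright turning axis, on a post at the hinge end of the rack, 140 mm above the table; moves with the door, axes as the door's
- clamp_pin (a point): the clamp arm's grip: upright round black pin, 14 mm thick, at the free end, 248 mm from the turning axis, 80 to 150 mm above the table; this point is on its axis 140 mm above the table. Axes turn with the arm (y along it to the pivot). Clamped, it stands 48 mm from the door's inner face, 17 mm past the rack's end. The arm is a bar 70 to 86 mm above the table
- bottle0: small amber glass bottle with a black screw cap, 45 mm across, 104 mm tall, about 0.19 kg, heavy at the base; round body up to z 88 mm with sloping shoulders, cap 25 mm across from 80 to 104 mm; origin at the centre of its underside, z up along it. Starts upright on the right front part of the table; one of two to four (None if absent)
- bottle1: small amber glass bottle with a black screw cap, 45 mm across, 104 mm tall, about 0.19 kg, heavy at the base; round body up to z 88 mm with sloping shoulders, cap 25 mm across from 80 to 104 mm; origin at the centre of its underside, z up along it. Starts upright on the right front part of the table; one of two to four (None if absent)
- bottle2: small amber glass bottle with a black screw cap, 45 mm across, 104 mm tall, about 0.19 kg, heavy at the base; round body up to z 88 mm with sloping shoulders, cap 25 mm across from 80 to 104 mm; origin at the centre of its underside, z up along it. Starts upright on the right front part of the table; one of two to four (None if absent)
- bottle3: small amber glass bottle with a black screw cap, 45 mm across, 104 mm tall, about 0.19 kg, heavy at the base; round body up to z 88 mm with sloping shoulders, cap 25 mm across from 80 to 104 mm; origin at the centre of its underside, z up along it. Starts upright on the right front part of the table; one of two to four (None if absent)
- jar_green: bystander: round glass jar with a lid, 60 mm across, 78 mm tall, origin under its centre; loose, leave it alone
- jar_small: bystander: round glass jar with a dark lid, 72 mm across, 88 mm tall, origin under its centre; loose, leave it alone
- oil_can: bystander: aluminium bottle with a white cap, 73 mm across, 136 mm tall, origin under its centre; loose, leave it alone
- spatula: bystander: spatula 258 x 50 x 9 mm lying flat; loose, leave it alone
- scoop: bystander: dosing scoop 134 x 58 x 26 mm lying bowl down; loose, leave it alone
There are look-alikes about, which are no part of the job. What is shaped like the bottle1 but blue or pink is not meant.

How it is judged:
On the way, in this order (a step that is already met when the one before it is completed fails the run):
1. the door is pulled open, past 1.0 rad (value of joint door above 1 rad), for 0.2 s.
2. the clamp arm is swung back past centre, beyond 1.0 rad, with the door open (value of joint clamp above 1 rad and value of joint door above 0.8 rad), for 0.2 s.
3. all the bottles stand upright on the rack's floor, with the door open (x of bottle0 in the frame of rack between -0.015 and 0.015 m and y of bottle0 in the frame of rack between -0.1 and 0.1 m and z of bottle0 in the frame of rack between -0.01 and 0.01 m and angle between each of bottle0, bottle1, bottle2, bottle3's own z axis and vertical below 0.12 rad and x of bottle1 in the frame of rack between -0.015 and 0.015 m and y of bottle1 in the frame of rack between -0.1 and 0.1 m and z of bottle1 in the frame of rack between -0.01 and 0.01 m and x of bottle2 in the frame of rack between -0.015 and 0.015 m and y of bottle2 in the frame of rack between -0.1 and 0.1 m and z of bottle2 in the frame of rack between -0.01 and 0.01 m and x of bottle3 in the frame of rack between -0.015 and 0.015 m and y of bottle3 in the frame of rack between -0.1 and 0.1 m and z of bottle3 in the frame of rack between -0.01 and 0.01 m and value of joint door above 0.8 rad), for 0.2 s.
4. the clamp arm is swung over onto the bottles, under 0.12 rad, with the door still open and the bottles in the rack (x of bottle0 in the frame of rack between -0.015 and 0.015 m and y of bottle0 in the frame of rack between -0.1 and 0.1 m and z of bottle0 in the frame of rack between -0.01 and 0.01 m and angle between each of bottle0, bottle1, bottle2, bottle3's own z axis and vertical below 0.12 rad and x of bottle1 in the frame of rack between -0.015 and 0.015 m and y of bottle1 in the frame of rack between -0.1 and 0.1 m and z of bottle1 in the frame of rack between -0.01 and 0.01 m and x of bottle2 in the frame of rack between -0.015 and 0.015 m and y of bottle2 in the frame of rack between -0.1 and 0.1 m and z of bottle2 in the frame of rack between -0.01 and 0.01 m and x of bottle3 in the frame of rack between -0.015 and 0.015 m and y of bottle3 in the frame of rack between -0.1 and 0.1 m and z of bottle3 in the frame of rack between -0.01 and 0.01 m and value of joint clamp below 0.12 rad and value of joint door above 0.6 rad), for 0.2 s.
At the end, for the whole second after the job is handed in: the door is shut behind its catch (under 0.012 rad), the clamp arm is over on the bottles (under 0.12 rad), and every bottle present stands at rest in the rack on the door: within 15 mm of the rack's middle line across it and 100 mm along it, base within 10 mm of its floor, upright within 0.12 rad (x of bottle0 in the frame of rack between -0.015 and 0.015 m and y of bottle0 in the frame of rack between -0.1 and 0.1 m and z of bottle0 in the frame of rack between -0.01 and 0.01 m and angle between each of bottle0, bottle1, bottle2, bottle3's own z axis and vertical below 0.12 rad and x of bottle1 in the frame of rack between -0.015 and 0.015 m and y of bottle1 in the frame of rack between -0.1 and 0.1 m and z of bottle1 in the frame of rack between -0.01 and 0.01 m and x of bottle2 in the frame of rack between -0.015 and 0.015 m and y of bottle2 in the frame of rack between -0.1 and 0.1 m and z of bottle2 in the frame of rack between -0.01 and 0.01 m and x of bottle3 in the frame of rack between -0.015 and 0.015 m and y of bottle3 in the frame of rack between -0.1 and 0.1 m and z of bottle3 in the frame of rack between -0.01 and 0.01 m and linear speed of each of bottle0, bottle1, bottle2, bottle3 below 0.02 m/s and value of joint clamp below 0.12 rad and value of joint door below 0.012 rad); the robot touches nothing.
It fails at once if another thing on the table (jars, aluminium bottle, spatula, scoop) is shoved more than 60 mm from where it was (distance of any of jar_green, jar_small, oil_can, spatula, scoop from where it was at the start of the episode above 0.06 m).
It fails at once if a jar or the aluminium bottle is knocked over (angle between any of jar_green, jar_small, oil_can's own z axis and vertical above 0.6 rad).
Of bottle0, bottle1, bottle2, bottle3 only 2 to 4 are there at a start; the rules pass over those that are not, and their reading is None.
At some moment in a run one of bottle0, bottle1, bottle2, bottle3 may be knocked a few centimetres aside while the robot is not near it.
It also fails if it takes over 210 s, if anything falls off the work surface, if the arm or the gripper's body presses on something with over 40 N, if the wrist force passes 120 N, or if a joint passes its speed limit or range.

## Working session

There is one attempt and no reset: what is moved stays moved. The work goes in short steps, Python scripts to look and compute and a shell command to move; the robot and the scene stay as the last step left them, time stands still between calls to the robot, and variables do not carry over. Pictures are saved under pics/ and viewed, at most 14 in all, crops included, and the job is handed in when it is done.

```bash
mkdir -p pics; cat > h.py <<'E'
import numpy as np, cv2
from workcell import env
def snap(n,f=None):
    im=env.read_camera(n)
    if f: cv2.imwrite('pics/'+f,im[:,:,::-1])
    return im
def ray(n,p):
    c=env.calibration(n);K=np.array(c['K']);T=np.array(c['T'])
    u=cv2.undistortPoints(np.array([[p]],float),K,np.array(c['distortion']))[0,0]
    return T[:3,3],T[:3,:3]@np.array([u[0],u[1],1])
def atz(n,p,z):
    o,d=ray(n,p);return o+d*(z-o[2])/d[2]
def proj(n,P):
    c=env.calibration(n);T=np.linalg.inv(np.array(c['T']))
    r=cv2.Rodrigues(T[:3,:3])[0]
    return cv2.projectPoints(np.array(P,float).reshape(-1,1,3),r,T[:3,3],np.array(c['K']),np.array(c['distortion']))[0].reshape(-1,2)
def tri(a,pa,b,pb):
    o,d=ray(a,pa);q,e=ray(b,pb)
    s=np.linalg.lstsq(np.c_[d,-e],q-o,rcond=None)[0]
    A=o+d*s[0];B=q+e*s[1];return (A+B)/2,np.linalg.norm(A-B)
E
python3 - <<'E'
from h import *
np.set_printoptions(precision=3,suppress=True)
for c in ('top','side'):
    snap(c,c+'0.png'); print(c,env.calibration(c)['T'])
    for l in ('bottle0','door_pull','clamp_pin','door','clamp'):
        print(l,[(np.round(d['centre']),round(d['score'],2)) for d in env.recognise(c,l)])
s=env.get_state();print(s['tcp_pos'],s['orientation'],s['clock'])
E
```

```text
top [[-0.082 -0.969  0.234  0.248]
 [-0.997  0.081 -0.014  0.062]
 [-0.005 -0.234 -0.972  1.695]
 [ 0.     0.     0.     1.   ]]
bottle0 [(array([409., 279.]), 0.69), (array([350., 253.]), 0.69), (array([384., 241.]), 0.6), (array([339., 296.]), 0.54), (array([378., 277.]), 0.47), (array([282., 203.]), 0.17)]
door_pull [(array([278., 204.]), 0.59)]
clamp_pin []
door [(array([280., 202.]), 0.65), (array([381., 237.]), 0.23)]
clamp [(array([380., 280.]), 0.46), (array([412., 280.]), 0.39)]
side [[ 0.946 -0.151  0.287  0.314]
 [-0.323 -0.384  0.865 -0.896]
 [-0.02  -0.911 -0.412  0.574]
 [ 0.     0.     0.     1.   ]]
bottle0 [(array([259., 298.]), 0.97), (array([290., 311.]), 0.93), (array([295., 343.]), 0.7), (array([342., 315.]), 0.66), (array([322., 294.]), 0.62), (array([375., 229.]), 0.41)]
door_pull [(array([358., 236.]), 0.59)]
clamp_pin []
door [(array([356., 236.]), 0.86)]
clamp []
[0.24  0.523 0.248] [0.    0.213 0.977 0.   ] 0.6
```

View pics/top0.png

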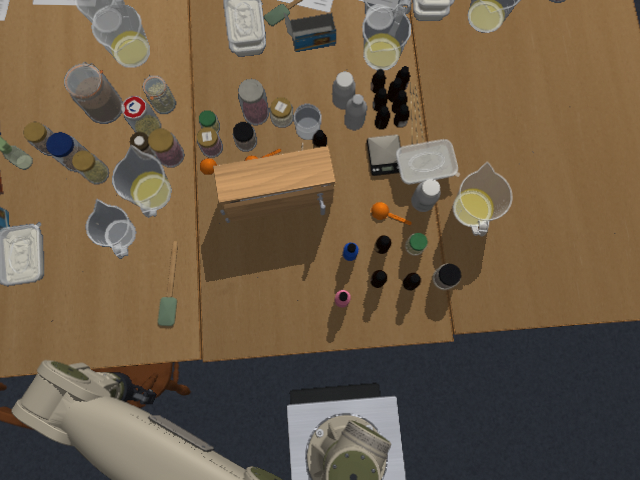

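View pics/side0.png

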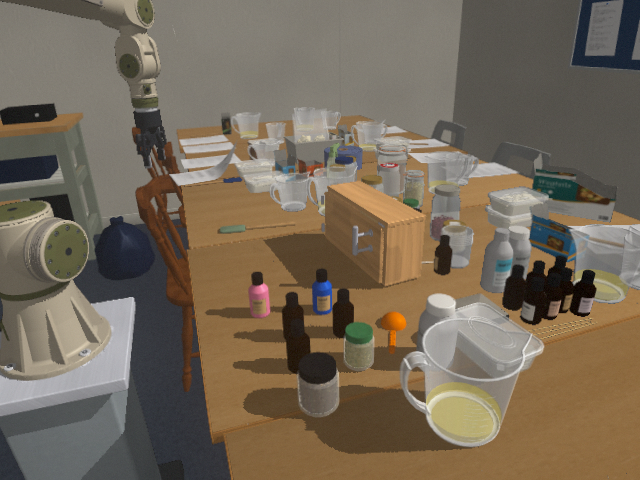

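The amber bottles are at top (383,243), (379,278), (411,281), which match side (343,312), (292,315), (298,345). They have black caps and dark bodies and stand at the right front. Blue (350,251), pink (342,298) and the far ones (319,139), (390,95) are not meant. I'll confirm with an enlarged crop and measure.

```bash
python3 - <<'E'
from h import *
np.set_printoptions(precision=3,suppress=True)
a=cv2.imread('pics/top0.png')[130:320,190:470];b=cv2.imread('pics/side0.png')[170:420,220:480]
a=cv2.resize(a,(560,380),interpolation=3)
cv2.imwrite('pics/cropA.png',cv2.resize(cv2.imread('pics/top0.png')[130:320,200:460],(780,570),interpolation=3))
cv2.imwrite('pics/cropB.png',cv2.resize(b,(624,600),interpolation=3))
for n,p in dict(bl=(214,166),br=(330,149),fr=(334,184),fl=(217,199)).items(): print(n,atz('top',p,.18))
for p in [(383,243),(379,278),(411,281),(350,248),(342,296)]: print('bottle',atz('top',p,.104))
for p in [(417,241),(448,273)]: print('jar',atz('top',p,.08))
print('can',atz('top',(430,186),.136),'scoop',atz('top',(380,211),.02),atz('top',(405,221),.02))
for p,q in [((383,243),(343,293)),((379,278),(292,296)),((411,281),(298,322))]: print(tri('top',p,'side',q))
E
```

```text
bl [0.831 0.308 0.18 ]
br [ 0.855 -0.027  0.18 ]
fr [ 0.749 -0.029  0.18 ]
fl [0.732 0.304 0.18 ]
bottle [ 0.582 -0.159  0.104]
bottle [ 0.481 -0.136  0.104]
bottle [ 0.465 -0.226  0.104]
bottle [ 0.576 -0.062  0.104]
bottle [ 0.439 -0.026  0.104]
jar [ 0.585 -0.263  0.08 ]
jar [ 0.483 -0.34   0.08 ]
can [ 0.733 -0.31   0.136] scoop [ 0.702 -0.173  0.02 ] [ 0.664 -0.246  0.02 ]
(array([ 0.59 , -0.162,  0.095]), np.float64(0.010811907891995917))
(array([ 0.487, -0.138,  0.096]), np.float64(0.009823006728317063))
(array([ 0.473, -0.229,  0.095]), np.float64(0.012845585649037762))
```

View pics/cropA.png

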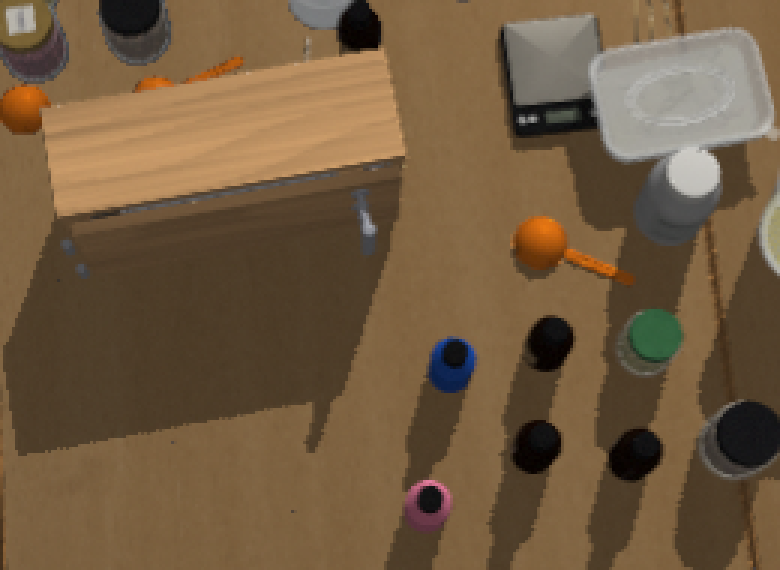

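View pics/cropB.png

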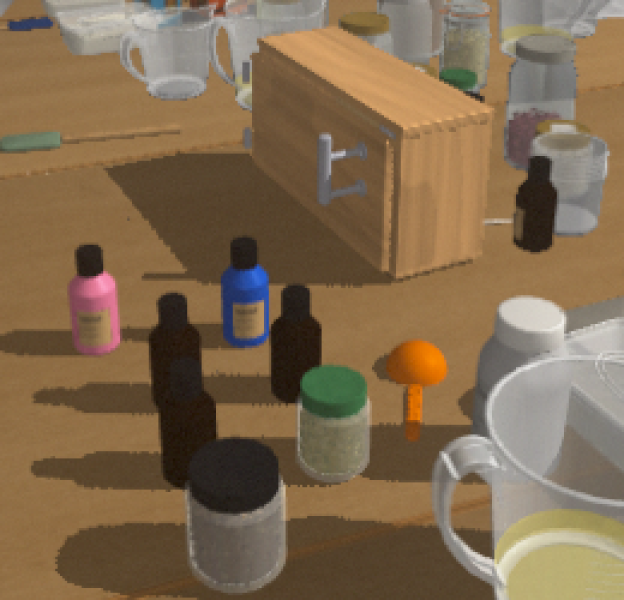

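The crops confirm three amber bottles at right front. Blue and pink are look-alikes, and a fourth dark one stands behind the cabinet. The pull's top end shows at side (355,228) and top (323,204). Next I locate the pull and hinge.

```bash
cat >> h.py <<'E'
np.set_printoptions(precision=4,suppress=True)
def plan(x,y,z,phi=None):
    """tool-axis shift from measured pose to world target; phi = world angle (deg) of tool y"""
    s=env.get_state();w,a,b,c=s['orientation']
    from scipy.spatial.transform import Rotation as Ro
    R=Ro.from_quat([a,b,c,w]).as_matrix();ph=np.degrees(np.arctan2(R[1,1],R[0,1]))
    d=R.T@(np.array([x,y,z])-s['tcp_pos'])
    t=None if phi is None else (ph-phi+90)%180-90
    print('shift',d,'phi',round(ph,1),'turn rad',None if t is None else round(np.radians(t),3))
E
python3 - <<'E'
from h import *
print(tri('top',(323,204),'side',(355,228)),atz('top',(323,204),.165),atz('side',(355,228),.165))
p=tri('top',(323,204),'side',(355,228))[0]
th=.05
for th in (.03,.05,.07):
    ex=np.array([np.cos(th),np.sin(th)]);ey=np.array([-np.sin(th),np.cos(th)])
    P=p[:2]; f=lambda x,y,z:[*(P+ex*x+ey*y),z]
    # hinge = pull +.045(+.014?) x, +.28 y ; project pull bar ends, door outer top corners, cabinet roof
    print(th,'hinge~',P+ex*.045+ey*.28)
    for n,q in dict(top=f(0,0,.165),bot=f(0,0,.09),dfr=f(.045,-.04,.165),dfl=f(.045,.28,.165),dbr=f(.045,-.04,0)).items(): print(n,proj('top',q)[0],proj('side',q)[0])
plan(*p[:2],.30,93)
print(env.get_state()['joint_pos'])
E
```

```text
(array([0.6947, 0.0073, 0.1609]), np.float64(0.006381769073211078)) [0.6967 0.0066 0.165 ] [ 0.6872 -0.0029  0.165 ]
0.03 hinge~ [0.7313 0.2885]
top [322.8138 204.6942] [356.2822 226.0274]
bot [322.5467 211.8128] [356.0042 253.996 ]
dfr [334.8629 188.1761] [380.6666 229.1062]
dfl [223.4092 200.3111] [331.2844 190.5765]
dbr [333.2102 204.4675] [378.5347 289.4459]
0.05 hinge~ [0.7257 0.2892]
top [322.8138 204.6942] [356.2822 226.0274]
bot [322.5467 211.8128] [356.0042 253.996 ]
dfr [334.515  187.9489] [380.7892 228.9164]
dfl [223.2617 202.2199] [329.4294 190.7357]
dbr [332.8941 204.2595] [378.6521 289.2122]
0.07 hinge~ [0.72   0.2897]
top [322.8138 204.6942] [356.2822 226.0274]
bot [322.5467 211.8128] [356.0042 253.996 ]
dfr [334.1625 187.7285] [380.9017 228.7258]
dfl [223.1537 204.1327] [327.58   190.9066]
dbr [332.5738 204.0577] [378.76   288.9774]
shift [-0.6285 -0.2789 -0.0517] phi 65.4 turn rad -0.482
[ 1.0014  0.3132  0.0461  1.3036 -0.      1.4312]
```

```bash
python3 -m pendant '[[0.5,0,0,-0.03,-0.17],[0.5,0,0,-0.03,-0.17],[0.5,0,0,0,-0.17],[0.5,0,0,0,0]]' | tail -c 400; python3 - <<'E'
from h import *
plan(.695,.007,.31,95)
im=cv2.imread('pics/top0.png');g=cv2.cvtColor(im,cv2.COLOR_BGR2GRAY)
e=cv2.Canny(g[140:215,205:345],40,120)
for l in cv2.HoughLinesP(e,1,np.pi/720,40,minLineLength=60,maxLineGap=6)[:8]:
    x=l[0]+[205,140,205,140];a=atz('top',x[:2],.18);b=atz('top',x[2:],.18);print(x,a,b,-(b-a)[0]/(b-a)[1]*-1)
E
```

```text
clock: 1.1
tcp_pos: [0.2397, 0.5228, 0.3087]
orientation: [0.0, -0.039, 0.999, 0.0]
wrist_force: [-0.2, -0.0, 0.4]
finger_gap: 0.064
grip_force: 0.0
shift [-0.4135 -0.5499 -0.0015] phi 94.5 turn rad -0.009
[217 203 335 181] [0.7202 0.3046 0.18  ] [ 0.7574 -0.0328  0.18  ] -0.11023506952237601
[224 207 333 188] [0.7068 0.2855 0.18  ] [ 0.737  -0.0252  0.18  ] -0.09728706472514885
[215 165 328 146] [0.834  0.3054 0.18  ] [ 0.8649 -0.0223  0.18  ] -0.0942574967606818
```

```bash
python3 -m pendant '[[0.5,-0.0295,-0.0393,0,0],[0.5,-0.0295,-0.0393,0,0],[0.5,-0.0295,-0.0393,0,0],[0.5,-0.0295,-0.0393,0,0],[0.5,-0.0295,-0.0393,0,0],[0.5,-0.0295,-0.0393,0,0],[0.5,-0.0295,-0.0393,0,0]]' >/dev/null;python3 -m pendant '[[0.5,-0.0295,-0.0393,0,0],[0.5,-0.0295,-0.0393,0,0],[0.5,-0.0295,-0.0393,0,0],[0.5,-0.0295,-0.0393,0,0],[0.5,-0.0295,-0.0393,0,0],[0.5,-0.0295,-0.0393,0,0],[0.5,-0.0295,-0.0393,0,0],[0.5,0,0,0,0]]'; python3 - <<'E'
from h import *
plan(.695,.007,.15,95.7);print(env.get_state()['joint_pos'])
E
```

```text
clock: 2.98
tcp_pos: [0.6968, 0.004, 0.3051]
orientation: [-0.002, -0.036, 0.999, -0.0]
wrist_force: [0.4, 1.1, -0.2]
finger_gap: 0.0639
grip_force: 0.0
shift [0.0011 0.0031 0.1551] phi 94.2 turn rad -0.027
[-0.1091  0.5821  0.5988  1.5907 -0.0005 -0.1818]
```

```bash
python3 -m pendant '[[0.4,0,0.003,0.05,-0.03],[0.4,0.001,0,0.04,0],[0.4,0,0,0.035,0],[0.4,0,0,0.028,0],[0.4,0,0,0,0]]' |tail -5;python3 -m pendant '[[-1,0,0,0,0],[-1,0,0,0,0],[-1,0,0,0,0],[-1,0,0,0,0]]' 40; python3 - <<'E'
from h import *
snap('side','s1.png');snap('top')
plan(.695,.007,.15,95.7)
cv2.imwrite('pics/s1c.png',cv2.resize(cv2.imread('pics/s1.png')[120:320,260:480],(660,600),interpolation=3))
E
```

```text
tcp_pos: [0.6914, 0.0114, 0.1524]
orientation: [-0.003, -0.055, 0.999, 0.001]
wrist_force: [-0.7, 0.2, 0.2]
finger_gap: 0.0595
grip_force: 0.0
clock: 4.1
tcp_pos: [0.695, 0.0098, 0.1572]
orientation: [0.001, -0.055, 0.998, -0.0]
wrist_force: [-0.8, -1.2, 6.1]
finger_gap: 0.0127
grip_force: 39.1
shift [ 0.0003 -0.0028  0.0072] phi 96.3 turn rad 0.01
```

View pics/s1c.png

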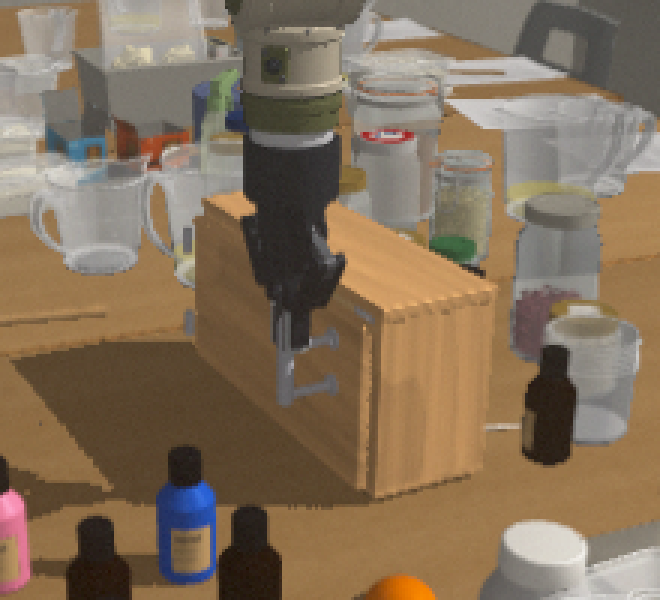

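```bash
python3 -m pendant '[[-1,0.014,0.0026,0,0.05],[-1,0.014,0.0026,0,0.05],[-1,0.0278,0.0059,0,0.1],[-1,0.0278,0.0059,0,0.1],[-1,0,0,0,0]]' 50; python3 - <<'E'
from h import *
plan(.695,.007,.157,95.7);print(env.get_state()['ft_torque'])
E
```

```text
clock: 4.82
tcp_pos: [0.6095, 0.0268, 0.1573]
orientation: [0.001, 0.095, 0.995, -0.001]
wrist_force: [-1.5, -3.6, 6.3]
finger_gap: 0.0123
grip_force: 50.7
shift [-0.0877 -0.0032  0.0005] phi 79.1 turn rad -0.29
[-0.7366  0.3295 -0.0398]
```

```bash
python3 -m pendant '[[-1,0.0278,0.0059,0,0.1],[-1,0.0278,0.0059,0,0.1],[-1,0.0278,0.0059,0,0.1],[-1,0.0278,0.0059,0,0.1],[-1,0,0,0,0]]'; python3 -m pendant '[[-1,0.0278,0.0059,0,0.1],[-1,0.0278,0.0059,0,0.1],[-1,0.0278,0.0059,0,0.1],[-1,0,0,0,0]]' ; python3 - <<'E'
from h import *
plan(.695,.007,.157,95.7);print(env.get_state()['ft_torque'])
E
```

```text
clock: 5.45
tcp_pos: [0.513, 0.0863, 0.1572]
orientation: [0.001, 0.291, 0.957, -0.001]
wrist_force: [-3.6, -3.7, 9.5]
finger_gap: 0.0125
grip_force: 51.2
clock: 5.95
tcp_pos: [0.4602, 0.1535, 0.1572]
orientation: [0.0, 0.43, 0.903, 0.0]
wrist_force: [-5.4, -2.8, 13.3]
finger_gap: 0.0119
grip_force: 51.5
shift [-0.2617  0.0899  0.0004] phi 39.1 turn rad -0.988
[-0.6418  1.167  -0.0499]
```

```bash
python3 -m pendant '[[-1,0.0278,0.0059,0,0.1],[-1,0.0278,0.0059,0,0.1],[-1,0.0278,0.0059,0,0.1],[-1,0.0278,0.0059,0,0.1],[-1,0,0,0,0]]'; python3 - <<'E'
from h import *
from scipy.optimize import least_squares as ls
s=env.get_state();P=np.array([(.695,.0098),(.6095,.0268),(.513,.0863),(.4602,.1535),s['tcp_pos'][:2]])
r=ls(lambda q:np.hypot(*(P-q[:2]).T)-q[2],[.71,.29,.284]);print(r.x,r.fun)
H=r.x[:2];a=[np.degrees(np.arctan2(*(p-H)[::-1])) for p in P];print(a, 'door angle',np.radians(a[0]-a[-1]%360))
plan(.695,.007,.157,95.7)
snap('top','t2.png');snap('side','s2.png')
cv2.imwrite('pics/t2c.png',cv2.resize(cv2.imread('pics/t2.png')[120:370,190:450],(624,600),interpolation=3))
E
```

```text
clock: 6.58
tcp_pos: [0.4254, 0.2618, 0.1572]
orientation: [-0.0, 0.6, 0.8, 0.001]
wrist_force: [-3.8, -0.7, 10.9]
finger_gap: 0.0122
grip_force: 51.4
[0.7067 0.2926 0.283 ] [ 0. -0. -0.  0. -0.]
[np.float64(-92.37775240578658), np.float64(-110.09454295005008), np.float64(-133.20105991391094), np.float64(-150.5668615016615), np.float64(-173.7448018060897)] door angle -4.863062392511419
shift [-0.3199  0.1878  0.    ] phi 16.2 turn rad -1.388
```

View pics/t2c.png

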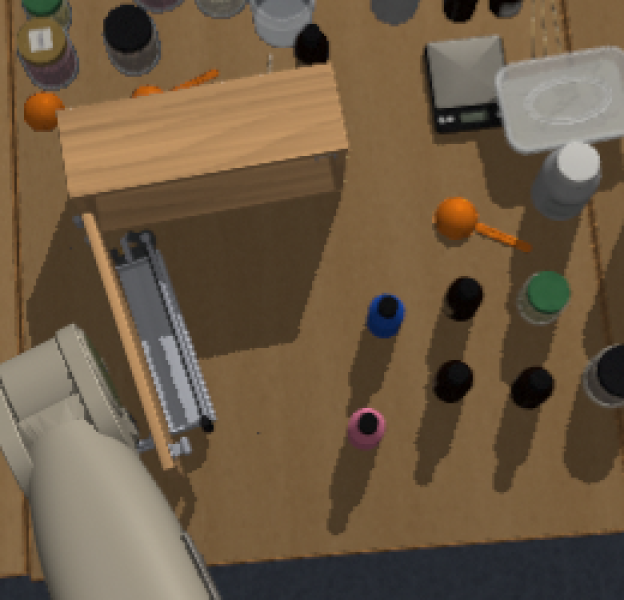

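```bash
python3 -m pendant '[[0.3,0,0,0,0],[0.3,0,0,0,0],[0.3,0,0,-0.03,0],[0.3,0,0,-0.04,0],[0.3,-0.027,0,-0.02,0],[0.3,-0.027,0,0,0],[0.3,-0.027,0,0,0],[0.3,-0.026,0,0,0]]'; python3 - <<'E'
from h import *
print(proj('top',[[.4538,.1586,.15],[.5693,.2132,.03],[.6928,.2244,.14]]),'vs pin',190+207/2.4,120+424/2.4,'pivot~',190+145/2.4,120+240/2.4)
plan(.4538,.1586,.14,15.4);print(env.get_state()['joint_pos'])
E
```

```text
clock: 7.68
tcp_pos: [0.4557, 0.1559, 0.2451]
orientation: [-0.0, 0.601, 0.799, 0.0]
wrist_force: [0.2, 0.0, -0.3]
finger_gap: 0.0554
grip_force: 0.0
[[275.7358 294.0053]
 [258.0029 262.5266]
 [247.6969 213.8332]] vs pin 276.25 296.6666666666667 pivot~ 250.41666666666669 220.0
shift [ 0.0031 -0.001   0.1051] phi 16.1 turn rad 0.012
[ 0.1626  0.1338 -0.1916  1.2455  0.0002  1.4528]
```

```bash
python3 -m pendant '[[0.2,0.003,-0.001,0.05,0.012],[0.2,0,0,0.04,0],[0.2,0,0,0.018,0],[0.2,0,0,0,0],[-1,0,0,0,0],[-1,0,0,0,0],[-1,0,0,0,0],[-1,0,0,0,0]]' 40; python3 - <<'E'
from h import *
plan(.4538,.1586,.14,15.4)
E
```

```text
clock: 8.68
tcp_pos: [0.4523, 0.1589, 0.1384]
orientation: [-0.0, 0.606, 0.796, -0.001]
wrist_force: [-5.7, -2.4, 8.0]
finger_gap: 0.0125
grip_force: 38.9
shift [-0.0007  0.0014 -0.0016] phi 15.4 turn rad 0.0
```

```bash
python3 -m pendant '[[-1,-0.0248,0.0012,0,-0.1],[-1,-0.0248,0.0012,0,-0.1],[-1,-0.0248,0.0012,0,-0.1],[-1,-0.0248,0.0012,0,-0.1],[-1,0,0,0,0]]'; python3 -m pendant '[[-1,-0.0248,0.0012,0,-0.1],[-1,-0.0248,0.0012,0,-0.1],[-1,-0.0248,0.0012,0,-0.1],[-1,-0.0248,0.0012,0,-0.1],[-1,0,0,0,0]]' ;python3 -m pendant '[[-1,-0.0248,0.0012,0,-0.1],[-1,-0.0248,0.0012,0,-0.1],[-1,-0.0248,0.0012,0,-0.1],[-1,-0.0248,0.0012,0,-0.1],[-1,0,0,0,0]]'; python3 - <<'E'
from h import *
plan(.4538,.1586,.14,15.4)
E
```

```text
clock: 9.3
tcp_pos: [0.5038, 0.0725, 0.1387]
orientation: [0.003, 0.436, 0.9, 0.005]
wrist_force: [9.9, 9.8, -3.9]
finger_gap: 0.0127
grip_force: 40.0
clock: 9.93
tcp_pos: [0.5776, 0.0098, 0.1385]
orientation: [0.003, 0.247, 0.969, 0.004]
wrist_force: [3.7, 9.1, 2.2]
finger_gap: 0.0126
grip_force: 40.5
clock: 10.55
tcp_pos: [0.6705, -0.0214, 0.1385]
orientation: [0.002, 0.05, 0.999, 0.001]
wrist_force: [1.9, 2.7, 4.0]
finger_gap: 0.0124
grip_force: 40.7
shift [ 0.2337  0.1573 -0.0023] phi 84.2 turn rad 1.201
```

```bash
python3 -m pendant '[[0.3,0,0,0,0],[0.3,0,0,0,0],[0.3,0,0,-0.04,0],[0.3,0,0,-0.06,0],[0.3,0.03,-0.045,0,0],[0.3,0.03,-0.045,0,0],[0.3,0,0,0,0]]'|tail -6; python3 - <<'E'
from h import *
plan(.582,-.159,.2,15)
snap('side','s3.png');snap('top','t3.png')
cv2.imwrite('pics/t3c.png',cv2.resize(cv2.imread('pics/t3.png')[160:330,200:450],(800,544),interpolation=3))
for c in('top','side'):print([(np.round(d['centre'],1),round(d['score'],2)) for d in env.recognise(c,'bottle0')])
X=np.array([.2656,-.964]);Y=np.array([.964,.2656]);H=np.array([.7067,.2926])
f=lambda x,y,z:[*(H+X*x+Y*y),z]
print(proj('top',[f(-.045,-.28,.165),f(0,-.32,.165),f(.014,-.32,.165),f(0.014,0,.165)]))
E
```

```text
clock: 11.42
tcp_pos: [0.5961, -0.1079, 0.2379]
orientation: [-0.0, 0.053, 0.999, -0.0]
wrist_force: [-0.1, 0.3, 0.8]
finger_gap: 0.0552
grip_force: 0.0
shift [ 0.0086 -0.0523  0.038 ] phi 83.9 turn rad 1.202
[(array([410.3, 279.1]), 0.65), (array([281.5, 205.7]), 0.28)]
[(array([343. , 312.3]), 0.95), (array([258.2, 298.5]), 0.95), (array([294.1, 343.4]), 0.94), (array([290.3, 313.2]), 0.91), (array([323.5, 295.8]), 0.58)]
[[238.2623 307.0776]
 [258.6535 315.2152]
 [263.5401 313.4167]
 [227.0536 207.0744]]
```

View pics/t3c.png

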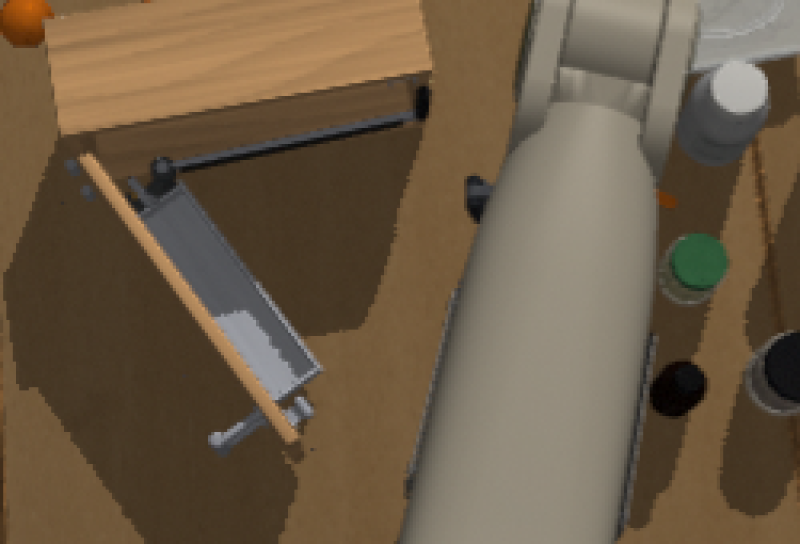

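The door drifted partway closed while the clamp was swung: its pull is now at top (267,297) and its tip at (292,297). The clamp arm is fully back and the rack is empty. I compute the door angle and go to the bottle at (383,243).

```bash
cat > rack.py <<'E'
from h import *
H=np.array([.7067,.2926])
def door(pull,tip=None):
    p=atz('top',pull,.165)[:2]-H;yaw=np.arctan2(p[1],p[0])-np.arctan2(-.28,-.045)
    yaw=(yaw+np.pi)%(2*np.pi)-np.pi
    print('r',np.hypot(*p),'door',.118-yaw,'phi',np.degrees(yaw)+90)
    if tip is not None:
        q=atz('top',tip,.165)[:2]-H;y2=np.arctan2(q[1],q[0])+np.pi/2;y2=(y2+np.pi)%(2*np.pi)-np.pi;print('tip r',np.hypot(*q),'door',.118-y2+np.arctan2(.007,.32))
    return yaw
def slot(yaw,x,y):
    X=np.array([np.cos(yaw),np.sin(yaw)]);Y=np.array([-X[1],X[0]])
    return H+X*(.04+x)+Y*(-.1535+y)
E
python3 - <<'E'
from rack import *
y=door((267.2,297.5),(291.6,297.5))
for s in (-72,0,70): print(slot(y,.001,s/1000))
plan(.584,-.160,.2,np.degrees(y)+90)
E
```

```text
r 0.2850156131822489 door 1.1291973903886965 phi 32.06265727608501
tip r 0.3215242160200117 door 1.125703868434121
[0.5374 0.1381]
[0.5984 0.1764]
[0.6577 0.2135]
shift [ 0.0094 -0.0563  0.0374] phi 84.2 turn rad 0.91
```

```bash
python3 -m pendant '[[0.2,0.009,-0.056,0,0.18],[0.2,0,0,0,0.18],[0.2,0,0,0,0.18],[0.2,0,0,0,0.18],[0.2,0,0,0,0.18],[0.2,0,0,0,0.01],[0.2,0,0,0,0]]'; python3 - <<'E'
from rack import *
plan(.584,-.160,.094,32.2);print(env.get_state()['joint_pos'])
snap('top','t4.png');print([(np.round(d['centre'],1),round(d['score'],2)) for d in env.recognise('top','bottle0')])
E
```

```text
clock: 12.5
tcp_pos: [0.5845, -0.1596, 0.2371]
orientation: [-0.0, 0.483, 0.876, 0.0]
wrist_force: [-0.9, 0.2, -0.2]
finger_gap: 0.0516
grip_force: 0.0
shift [-0.0001 -0.0007  0.1431] phi 32.3 turn rad 0.001
[-0.399   0.3774  0.1102  1.3039  0.0001  0.6089]
[(array([338.6, 293.8]), 0.62), (array([351.7, 250.3]), 0.59)]
```

```bash
python3 -m pendant '[[0.2,0,0,0.05,0],[0.2,0,0,0.05,0],[0.2,0,0,0.043,0],[0.2,0,0,0,0],[-1,0,0,0,0],[-1,0,0,0,0],[-1,0,0,0,0],[-1,0,0,0,0]]' 30; python3 -m pendant '[[-1,0,0,-0.04,0],[-1,0,0,-0.06,0],[-1,0,0,-0.06,0],[-1,0,0,0,0]]'; python3 - <<'E'
from rack import *
p=slot(.118-1.127,.001,.062);print(p);plan(*p,.254,32.2)
E
```

```text
clock: 13.6
tcp_pos: [0.5859, -0.1607, 0.097]
orientation: [0.002, 0.484, 0.875, 0.0]
wrist_force: [-0.9, 1.8, 6.5]
finger_gap: 0.0242
grip_force: 29.7
clock: 14.1
tcp_pos: [0.5868, -0.1614, 0.2613]
orientation: [0.006, 0.485, 0.875, 0.001]
wrist_force: [0.2, 0.4, -1.2]
finger_gap: 0.0241
grip_force: 29.2
[0.6511 0.2092]
shift [0.2801 0.251  0.0062] phi 32.0 turn rad -0.003
```

```bash
python3 -m pendant '[[-1,0.02,0.018,0,0],[-1,0.03,0.027,0,0],[-1,0.035,0.0313,0,0],[-1,0.035,0.0313,0,0],[-1,0.035,0.0313,0,0],[-1,0.035,0.0313,0,0],[-1,0.035,0.0313,0,0],[-1,0.03,0.027,0,0]]' >/dev/null; python3 -m pendant '[[-1,0.025,0.022,0,0],[-1,0,0,0,0],[-1,0,0,0,0]]';  python3 - <<'E'
from rack import *
p=slot(.118-1.127,.001,.062);plan(*p,.127,32.2)
snap('top','t5.png');snap('side','s5.png')
cv2.imwrite('pics/s5c.png',cv2.resize(cv2.imread('pics/s5.png')[100:320,190:480],(790,600),interpolation=3))
print(env.recognise('top','door_pull'))
E
```

```text
clock: 15.48
tcp_pos: [0.6475, 0.2096, 0.2534]
orientation: [-0.0, 0.485, 0.875, -0.001]
wrist_force: [-0.8, -0.1, -0.6]
finger_gap: 0.024
grip_force: 28.8
shift [-0.0023  0.003   0.1264] phi 32.0 turn rad -0.003
[{'centre': [286.0, 256.3], 'score': 0.68}]
```

View pics/s5c.png

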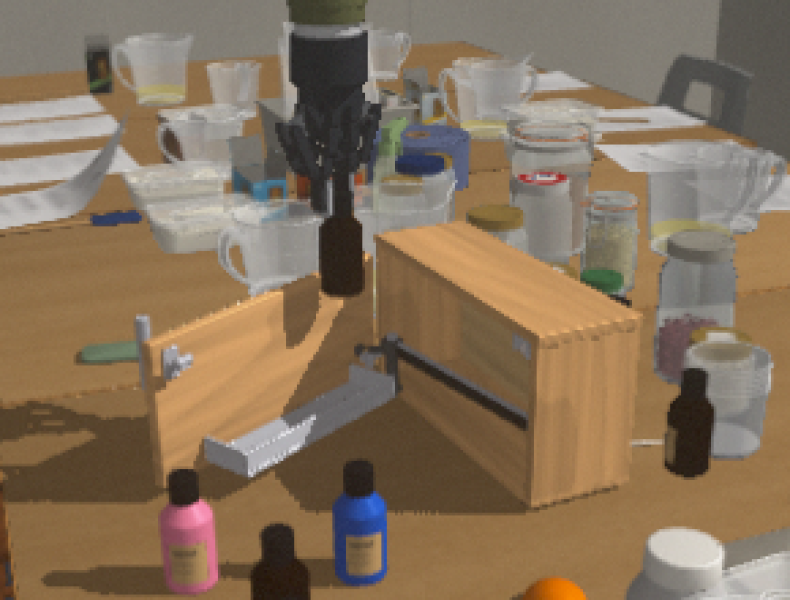

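```bash
python3 -m pendant '[[-1,-0.002,-0.001,0.03,0],[-1,0,0,0.04,0],[-1,0,0,0.03,0],[-1,0,0,0.015,0],[-1,0,0,0.009,0],[-1,0,0,0,0],[-1,0,0,0,0]]'; python3 - <<'E'
from rack import *
p=slot(.118-1.127,.001,.058);plan(*p,.127,32.2)
E
```

```text
clock: 16.5
tcp_pos: [0.6548, 0.2092, 0.1414]
orientation: [0.007, 0.485, 0.875, 0.007]
wrist_force: [-0.6, 2.3, 31.2]
finger_gap: 0.0242
grip_force: 39.4
shift [ 0.002  -0.0075  0.0142] phi 32.0 turn rad -0.003
```

```bash
python3 -m pendant '[[-1,0,0,-0.01,0],[-1,0,0,-0.01,0],[-1,0,0,0,0],[-1,0,0,0,0]]'; python3 - <<'E'
from rack import *
p=slot(.118-1.127,.001,.058);plan(*p,.127,32.2)
a=snap('top','t6.png');b=snap('side','s6.png')
a=cv2.resize(a[170:330,210:330],(450,600),interpolation=3);b=cv2.resize(b[170:290,240:310],(350,600),interpolation=3)
cv2.imwrite('pics/c6.png',np.hstack([a,b])[:,:,::-1])
E
```

```text
clock: 17.0
tcp_pos: [0.648, 0.2073, 0.1494]
orientation: [-0.0, 0.485, 0.875, -0.001]
wrist_force: [0.8, -0.3, -0.4]
finger_gap: 0.024
grip_force: 30.7
shift [-0.0001 -0.0003  0.0224] phi 32.0 turn rad -0.003
```

View pics/c6.png

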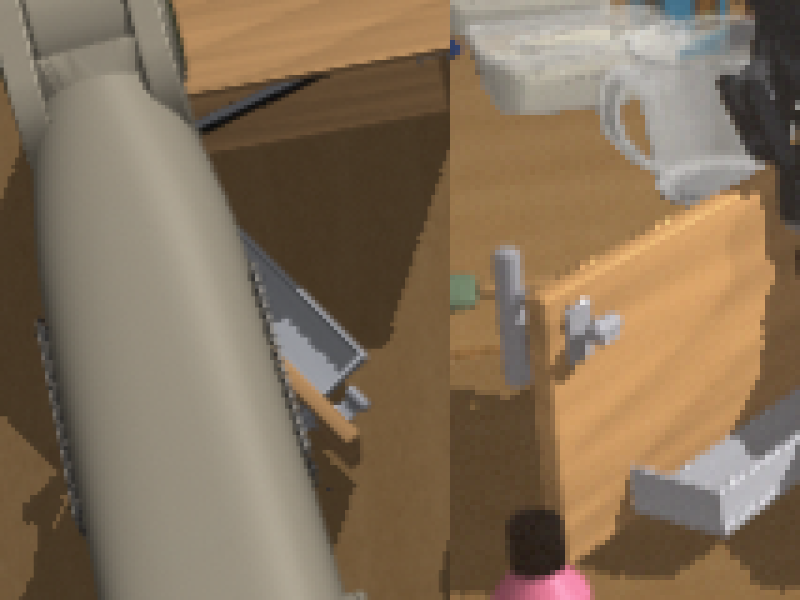

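```bash
python3 - <<'E'
from rack import *
a=cv2.imread('pics/t5.png')[240:330,240:330];b=cv2.imread('pics/s6.png')[130:270,250:360]
cv2.imwrite('pics/c7.png',np.hstack([cv2.resize(a,(325,325),interpolation=3) if 0 else cv2.copyMakeBorder(cv2.resize(a,(330,330),interpolation=3),0,270,0,0,0),cv2.resize(b,(470,600),interpolation=3)]))
q=atz('top',(303.9,286),.165)[:2]-H;y2=np.arctan2(q[1],q[0])+np.pi/2;y2=(y2+np.pi)%(2*np.pi)-np.pi;print('tip r',np.hypot(*q),'door',.118-y2+np.arctan2(.007,.32))
E
```

```text
tip r 0.3207646456338989 door 0.9823109797507159
```

View pics/c7.png

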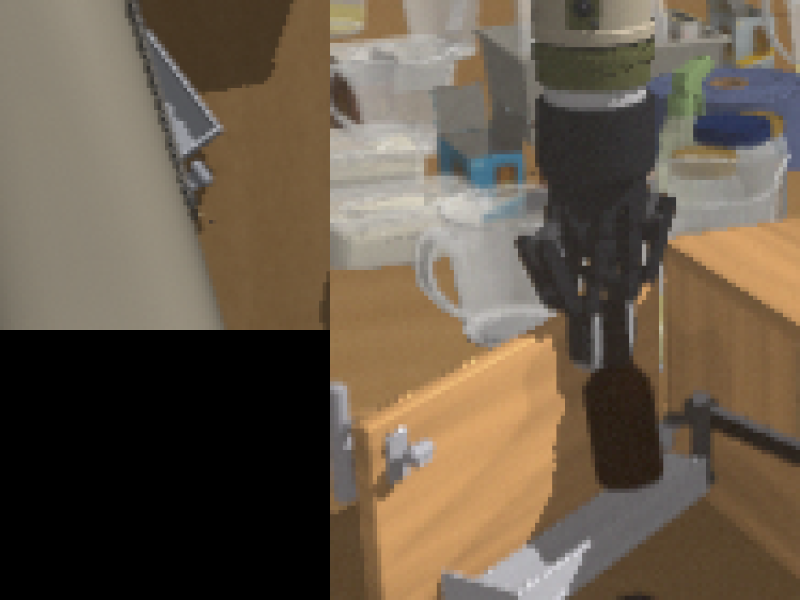

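```bash
python3 - <<'E'
from rack import *
def rk(px,yaw,z):
    p=atz('top',px,z)[:2]-H;X=np.array([np.cos(yaw),np.sin(yaw)]);Y=np.array([-X[1],X[0]]);return X@p-.04,Y@p+.1535
yw=.118-1.127
print('t3 rack corner',rk((300.6,275.6),yw,.05),'hinge-end outer',rk((200+183/3.2,160+188/3.2),yw,.05),'post',rk((200+163/3.2,160+165/3.2),yw,.15),'pin',rk((200+423/3.2,160+95/3.2),yw,.15))
y6=.118-.982
print('t6 corner',rk((306.5,264.7),y6,.05))
X=np.array([np.cos(y6),np.sin(y6)]);Y=np.array([-X[1],X[0]]);p=env.get_state()['tcp_pos'][:2]-H;print('tcp in rack now',X@p-.04,Y@p+.1535)
print(proj('side',[.648,.2073,.149]),proj('side',[.648,.2073,.149-.097+.0]))
E
```

```text
t3 rack corner (np.float64(0.03157360917646528), np.float64(-0.11742340265363535)) hinge-end outer (np.float64(0.030156565550610005), np.float64(0.10219968770583512)) post (np.float64(0.020990322215075158), np.float64(0.10235337923555532)) pin (np.float64(0.24678161134187496), np.float64(0.014499726694651716))
t6 corner (np.float64(0.027213780402016753), np.float64(-0.11417914336790672))
tcp in rack now -0.01351838502690456 0.05344365555809394
[[312.9951 208.0205]] [[314.0487 239.7507]]
```

```bash
python3 - <<'E'
from rack import *
for z in (.12,.14,.156,.17): print(z,proj('side',[.6475-.006,.2096-.0215,z]))
print('s6'); 
for z in (.03,.04,.053,.06): print(z,proj('side',[.648-.006,.2073-.0215,z]))
print('cap top s5 expected',proj('side',[.6475,.2096,.2534+.007]))
b=cv2.imread('pics/s5.png')[160:215,295:340]
c=cv2.imread('pics/s6.png')[195:250,295:340]
cv2.imwrite('pics/c8.png',np.hstack([cv2.resize(b,(400,489),interpolation=3),cv2.resize(c,(400,489),interpolation=3)]))
E
```

```text
0.12 [[313.1654 220.4062]]
0.14 [[312.9398 213.6535]]
0.156 [[312.7574 208.1864]]
0.17 [[312.5963 203.3546]]
s6
0.03 [[314.559  250.0064]]
0.04 [[314.4537 246.8326]]
0.053 [[314.3159 242.6751]]
0.06 [[314.2412 240.4215]]
cap top s5 expected [[311.2753 168.8184]]
```

View pics/c8.png

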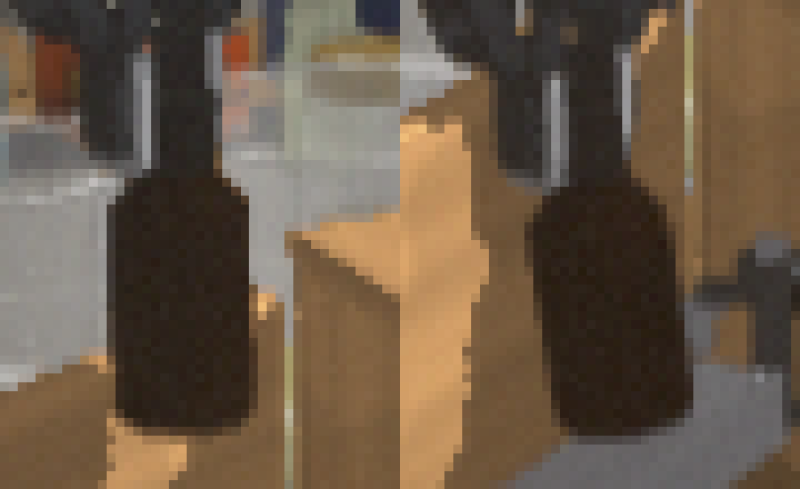

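```bash
python3 -m pendant '[[-1,0,0,-0.05,0],[-1,0,0,-0.055,0],[-1,-0.02,-0.018,0,0],[-1,-0.03,-0.027,0,0],[-1,-0.035,-0.0313,0,0],[-1,-0.035,-0.0313,0,0],[-1,-0.035,-0.0313,0,0],[-1,-0.035,-0.0313,0,0]]' >/dev/null; python3 -m pendant '[[-1,-0.035,-0.0313,0,0],[-1,-0.03,-0.027,0,0],[-1,-0.02,-0.02,0,0],[-1,0,0,0,0]]';  python3 - <<'E'
from rack import *
plan(.586,-.161,.098,32.2)
snap('top','t9.png');print([(np.round(d['centre'],1),round(d['score'],2)) for d in env.recognise('top','door_pull')+env.recognise('top','clamp_pin')])
a=cv2.imread('pics/t9.png')
cv2.imwrite('pics/t9c.png',cv2.resize(a[170:330,200:360],(600,600),interpolation=3))
E
```

```text
clock: 18.6
tcp_pos: [0.5826, -0.1588, 0.2543]
orientation: [-0.001, 0.486, 0.874, -0.0]
wrist_force: [0.1, 1.2, -1.7]
finger_gap: 0.024
grip_force: 31.9
shift [-0.0039  0.0019  0.1563] phi 31.8 turn rad -0.006
[(array([270.6, 244.9]), 0.6), (array([264.5, 202.1]), 0.8), (array([271.4, 245.8]), 0.55)]
```

View pics/t9c.png

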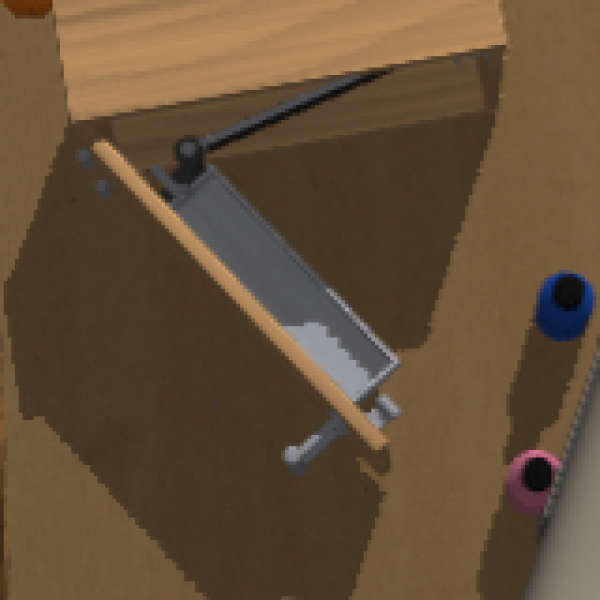

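The door is now at about 0.98 rad, with the pull top at (278,292). The clamp arm lies back, reaching into the cabinet, and the rack is empty. I'll set the bottle back down, reopen the door fully by the pull, and then fill farther from the post.

```bash
python3 -m pendant '[[-1,-0.004,0.002,0.05,0],[-1,0,0,0.05,0],[-1,0,0,0.04,0],[-1,0,0,0.014,0],[-1,0,0,0,0],[0.1,0,0,0,0],[0.1,0,0,0,0],[0.1,0,0,0,0]]' |tail -5; python3 -m pendant '[[0.1,0,0,-0.05,0],[0.1,0,0,-0.06,0],[0.3,0,0,-0.06,0],[0.3,0,0,0,0]]' | tail -5; python3 - <<'E'
from rack import *
y=door((278.1,291.9),(200+383/3.75,170+440/3.75))
X=np.array([np.cos(y),np.sin(y)]);Y=np.array([-X[1],X[0]]);p=H-.045*X-.28*Y;print(p);plan(*p,.157,np.degrees(y)+90)
snap('top');print([(np.round(d['centre'],1),round(d['score'],2)) for d in env.recognise('top','bottle0')])
snap('side');print([(np.round(d['centre'],1),round(d['score'],2)) for d in env.recognise('side','bottle0')])
E
```

```text
tcp_pos: [0.5877, -0.1597, 0.1023]
orientation: [0.001, 0.485, 0.875, 0.0]
wrist_force: [-0.3, 0.0, 0.1]
finger_gap: 0.047
grip_force: 0.0
tcp_pos: [0.5897, -0.1605, 0.2779]
orientation: [0.006, 0.485, 0.875, 0.001]
wrist_force: [0.7, -0.8, -0.4]
finger_gap: 0.0554
grip_force: 0.0
r 0.2871201799501556 door 1.0130161851322268 phi 38.71934999602386
tip r 0.31984680973854934 door 1.0010557577237942
[0.4601 0.1526]
shift [0.3353 0.0554 0.1182] phi 32.0 turn rad -0.117
[(array([340.3, 294.5]), 0.56), (array([350.7, 250.3]), 0.47)]
[(array([321.8, 293.7]), 0.91), (array([258.2, 299.9]), 0.9), (array([291.1, 312.7]), 0.71), (array([348.1, 312. ]), 0.66), (array([295.9, 343. ]), 0.56)]
```

```bash
python3 -m pendant '[[0.4,0,0,0,-0.117],[0.4,0.0466,0.0135,0,0],[0.4,0.0466,0.0135,0,0],[0.4,0.0466,0.0135,0,0],[0.4,0.0466,0.0135,0,0],[0.4,0.0466,0.0135,0,0],[0.4,0.0466,0.0135,0,0],[0.4,0.0466,0.0135,0,0]]' >/dev/null;  python3 -m pendant '[[0.4,0,0,0,0],[0.4,0,0,0,0]]' |tail -5; python3 - <<'E'
from rack import *
plan(.4601,.1526,.157,38.9)
E
```

```text
tcp_pos: [0.4564, 0.1539, 0.2702]
orientation: [-0.001, 0.432, 0.902, -0.001]
wrist_force: [0.0, -0.0, -0.2]
finger_gap: 0.0598
grip_force: 0.0
shift [-0.0034  0.0023  0.1131] phi 38.8 turn rad -0.002
```

```bash
python3 -m pendant '[[0.4,-0.003,0.002,0.05,0],[0.4,0,0,0.045,0],[0.4,0,0,0.018,0],[0.4,0,0,0,0],[-1,0,0,0,0],[-1,0,0,0,0],[-1,0,0,0,0]]' 50|tail -5;  python3 -m pendant '[[-1,0,0,0,0],[-1,0.0278,0.0059,0,0.1],[-1,0.0278,0.0059,0,0.1],[-1,0.0278,0.0059,0,0.1],[-1,0.0278,0.0059,0,0.1],[-1,0.0139,0.0026,0,0.05],[-1,0,0,0,0]]'; python3 - <<'E'
from rack import *
p=np.array(env.get_state()['tcp_pos'][:2])-H;y=np.arctan2(p[1],p[0])-np.arctan2(-.28,-.045);y=(y+np.pi)%(2*np.pi)-np.pi
print(np.hypot(*p),'door',.118-y);plan(.46,.15,.15,np.degrees(y)+90)
E
```

```text
tcp_pos: [0.4602, 0.1526, 0.1595]
orientation: [0.0, 0.433, 0.902, -0.0]
wrist_force: [-3.1, -2.1, 3.9]
finger_gap: 0.0121
grip_force: 48.7
clock: 23.45
tcp_pos: [0.4237, 0.2756, 0.1595]
orientation: [0.0, 0.622, 0.783, 0.001]
wrist_force: [-1.8, 0.4, 6.3]
finger_gap: 0.0119
grip_force: 49.7
0.2835187695221174 door 1.469550723303267
shift [-0.1306  0.0069  0.0094] phi 13.1 turn rad 0.009
```

```bash
python3 -m pendant '[[0.3,0,0,0,0],[0.3,0,0,0,0],[0.3,0,0,-0.04,0],[0.3,0,0,-0.06,0],[0.2,0,0,0,0],[0.2,0,0,0,0]]'|tail -5; python3 - <<'E'
from rack import *
plan(.588,-.160,.25,12.6)
for s in (-70,-15,40): print(slot(-1.352,.001,s/1000))
E
```

```text
tcp_pos: [0.424, 0.2741, 0.2582]
orientation: [0.0, 0.623, 0.782, 0.0]
wrist_force: [-0.4, 1.2, -1.3]
finger_gap: 0.0511
grip_force: 0.0
shift [-0.4598  0.0628  0.0082] phi 12.9 turn rad 0.006
[0.4974 0.2041]
[0.5511 0.216 ]
[0.6048 0.2279]
```

```bash
python3 -m pendant '[[0.2,-0.046,0.0063,0,0],[0.2,-0.046,0.0063,0,0],[0.2,-0.046,0.0063,0,0],[0.2,-0.046,0.0063,0,0],[0.2,-0.046,0.0063,0,0],[0.2,-0.046,0.0063,0,0],[0.2,-0.046,0.0063,0,0],[0.2,-0.046,0.0063,0,0]]' >/dev/null; python3 -m pendant '[[0.2,-0.046,0.0063,0,0],[0.2,-0.046,0.0063,0,0],[0.2,0,0,0,0],[0.2,0,0,0,0]]' |tail -5; python3 - <<'E'
from rack import *
plan(.588,-.160,.095,12.6)
im=snap('top','t10.png')
# dark blobs (caps) in right front area and rack region
g=cv2.cvtColor(im,cv2.COLOR_RGB2HSV)
m=(im.max(2)<35).astype(np.uint8)
n,l,st,c=cv2.connectedComponentsWithStats(m)
for i in range(1,n):
    if st[i,4]>15 and 180<c[i][1]<330 and 200<c[i][0]<460: print(c[i],st[i])
E
```

```text
tcp_pos: [0.5872, -0.1595, 0.2564]
orientation: [-0.002, 0.623, 0.782, -0.0]
wrist_force: [-0.0, 0.6, -0.3]
finger_gap: 0.0513
grip_force: 0.0
shift [-0.001   0.0011  0.1614] phi 12.9 turn rad 0.005
[333.7586 219.0345] [332 215   4   9  29]
[249.2439 224.1707] [245 221   9   7  41]
[289.802  222.4356] [256 221  71   3 101]
[351.098  247.7059] [348 244   7   9  51]
[449.3029 274.3432] [439 264  22  22 373]
[342.9231 296.2115] [340 292   7   9  52]
```

```bash
python3 -m pendant '[[0.2,0,0,0.05,0],[0.2,0,0,0.05,0],[0.2,0,0,0.05,0],[0.2,0,0,0.01,0],[0.2,0,0,0,0],[-1,0,0,0,0],[-1,0,0,0,0],[-1,0,0,0,0]]' 30 |tail -5; python3 -m pendant '[[-1,0,0,0,0],[-1,0,0,-0.04,0],[-1,0,0,-0.06,0],[-1,0,0,-0.06,0],[-1,0,0,0,0]]'; python3 - <<'E'
from rack import *
p=slot(-1.352,.001,.040);print(p);plan(*p,.26,12.6)
a=atz('top',(333.8,217),.145)[:2]
y=-1.352;X=np.array([np.cos(y),np.sin(y)]);Y=np.array([-X[1],X[0]]);q=np.array([X@(a-H)-.04-.022,Y@(a-H)+.1535-.122]);print('pin',a,'rel pivot',q,np.hypot(*q),'clamp',np.arctan2(q[0],-q[1]))
E
```

```text
tcp_pos: [0.5889, -0.16, 0.0995]
orientation: [0.001, 0.623, 0.782, 0.0]
wrist_force: [-0.1, 0.4, 0.2]
finger_gap: 0.0003
grip_force: 0.1
clock: 27.38
tcp_pos: [0.5907, -0.1608, 0.2645]
orientation: [0.005, 0.623, 0.782, 0.001]
wrist_force: [0.4, -0.2, -0.4]
finger_gap: -0.0003
grip_force: 0.0
[0.6048 0.2279]
shift [0.3758 0.1008 0.003 ] phi 12.9 turn rad 0.006
pin [ 0.6613 -0.0217] rel pivot [ 0.2349 -0.081 ] 0.24850117365944074 clamp 1.2388047159436182
```

```bash
python3 -m pendant '[[0.2,0.05,0.0,0,0],[0.2,0.06,0,0,0],[0.2,0.06,0,0,0],[0.2,0.04,0,0,0],[0.2,0,0,0,0]]' |tail -5;  python3 - <<'E'
from rack import *
a=snap('top','t11.png');b=snap('side','s11.png')
for c in('top','side'):print([(np.round(d['centre'],1),round(d['score'],2)) for d in env.recognise(c,'bottle0')])
A=cv2.resize(a[190:320,310:460],(450,390),interpolation=3);B=cv2.resize(b[240:400,240:390],(350,373),interpolation=3)
B=cv2.copyMakeBorder(B,0,17,0,0,0)
cv2.imwrite('pics/c11.png',np.hstack([A,B])[:,:,::-1])
E
```

```text
tcp_pos: [0.5398, 0.0475, 0.2576]
orientation: [-0.001, 0.621, 0.784, -0.0]
wrist_force: [-0.6, -0.6, 0.2]
finger_gap: 0.0513
grip_force: 0.0
[(array([384.8, 238.6]), 0.68), (array([380.5, 277.7]), 0.62), (array([408.4, 279.3]), 0.53), (array([351.6, 248.6]), 0.46)]
[(array([296. , 343.3]), 0.85), (array([290.6, 310.8]), 0.82), (array([346.5, 314. ]), 0.71), (array([259.6, 297.8]), 0.69), (array([346.3, 248.2]), 0.65)]
```

View pics/c11.png

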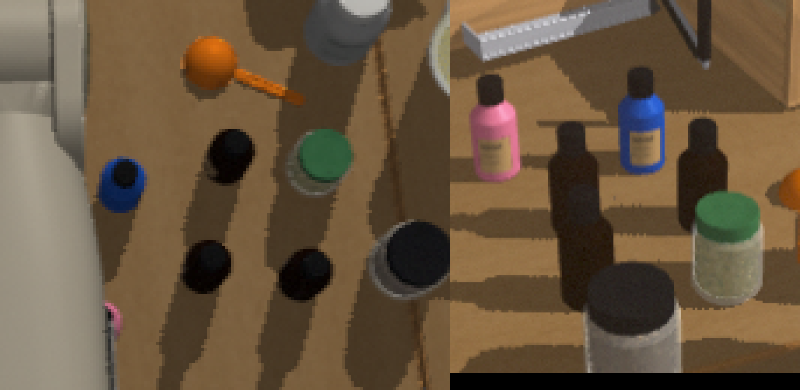

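The three bottles stand upright, with caps at top (388.5,238.5), (380.5,276) and (415,277.7). The first one is about 1 cm farther off than where I closed. I'll recompute.

```bash
python3 - <<'E'
from rack import *
im=cv2.imread('pics/t11.png')
m=(im.max(2)<22).astype(np.uint8)
n,l,st,c=cv2.connectedComponentsWithStats(m)
for i in range(1,n):
    if st[i,4]>15 and 220<c[i][1]<300 and 370<c[i][0]<460: print(c[i],st[i])
for p in [(388.5,238.5),(380.5,276),(415,277.7)]: print(atz('top',p,.104),atz('top',p,.09))
for p,q in [((388.5,238.5),(347.5,294)),((380.5,276),(291.5,295)),((415,277.7),(296,322))]: print(tri('top',p,'side',q))
q=atz('top',(388.5,238.5),.1);plan(q[0],q[1],.26,12.6)
E
```

```text
[386.5426 241.4043] [380 233  14  18 188]
[448.789  273.6972] [439 264  21  21 218]
[378.4221 278.4925] [371 270  16  18 199]
[411.2679 281.1866] [403 273  17  17 209]
[ 0.5943 -0.1767  0.104 ] [ 0.5974 -0.1788  0.09  ]
[ 0.4867 -0.1413  0.104 ] [ 0.4888 -0.1431  0.09  ]
[ 0.4737 -0.2389  0.104 ] [ 0.4757 -0.2416  0.09  ]
(array([ 0.597 , -0.1776,  0.1009]), np.float64(0.003935552146110592))
(array([ 0.4887, -0.1419,  0.1017]), np.float64(0.0034140174892951292))
(array([ 0.4735, -0.239 ,  0.1035]), np.float64(0.0006651107410558015))
shift [-0.2278  0.0032 -0.0022] phi 12.9 turn rad 0.005
```

```bash
python3 -m pendant '[[0.2,-0.045,0,0,0],[0.2,-0.05,0.001,0,0],[0.2,-0.05,0,0,0],[0.2,-0.05,0.001,0,0],[0.2,-0.0335,0.002,0,0],[0.2,0,0,0.05,0],[0.2,0,0,0.05,0],[0.2,0,0,0,0]]' |tail -5; python3 - <<'E'
from rack import *
plan(.596,-.177,.096,12.6)
E
```

```text
tcp_pos: [0.5927, -0.1771, 0.1535]
orientation: [-0.005, 0.624, 0.782, -0.001]
wrist_force: [-0.6, 0.8, 0.6]
finger_gap: 0.051
grip_force: 0.0
shift [-0.001   0.0037  0.0574] phi 12.8 turn rad 0.004
```

```bash
python3 -m pendant '[[0.2,-0.001,0.003,0.04,0],[0.2,0,0,0.018,0],[0.2,0,0,0,0],[-1,0,0,0,0],[-1,0,0,0,0],[-1,0,0,0,0],[-1,0,0,0,0]]' 30 |tail -5; python3 -m pendant '[[-1,0,0,-0.05,0],[-1,0,0,-0.06,0],[-1,0,0,-0.06,0],[-1,0,0,0,0]]'; python3 - <<'E'
from rack import *
p=slot(-1.352,.001,.040);plan(*p,.265,12.6)
E
```

```text
tcp_pos: [0.6006, -0.1779, 0.1027]
orientation: [0.002, 0.623, 0.782, 0.0]
wrist_force: [-1.5, -0.0, 7.3]
finger_gap: 0.0237
grip_force: 29.5
clock: 30.58
tcp_pos: [0.6019, -0.1781, 0.2773]
orientation: [0.006, 0.623, 0.782, 0.002]
wrist_force: [0.9, 0.0, -1.6]
finger_gap: 0.0233
grip_force: 30.3
shift [0.3951 0.0938 0.0105] phi 13.0 turn rad 0.006
```

```bash
python3 -m pendant '[[-1,0.02,0.005,0,0],[-1,0.035,0.009,0,0],[-1,0.045,0.0105,0,0],[-1,0.045,0.0105,0,0],[-1,0.045,0.0105,0,0],[-1,0.045,0.0105,0,0],[-1,0.045,0.0105,0,0],[-1,0.045,0.0105,0,0]]' >/dev/null; python3 -m pendant '[[-1,0.04,0.01,0,0],[-1,0.03,0.007,0,0],[-1,0,0,0,0],[-1,0,0,0,0]]' |tail -5; python3 - <<'E'
from rack import *
p=slot(-1.352,.0,.040);plan(*p,.135,12.6)
snap('top','t12.png')
y=-1.352;X=np.array([np.cos(y),np.sin(y)]);Y=np.array([-X[1],X[0]])
f=lambda x,y,z:[*(H+X*x+Y*y),z]
print('expect tip',proj('top',[f(.007,-.32,.165)]),'pull',proj('top',[f(-.045,-.28,.165)]))
im=cv2.imread('pics/t12.png');cv2.imwrite('pics/t12c.png',cv2.resize(im[190:340,200:400],(800,600),interpolation=3))
E
```

```text
tcp_pos: [0.6014, 0.2291, 0.2687]
orientation: [-0.001, 0.623, 0.783, -0.001]
wrist_force: [0.4, -1.3, -0.5]
finger_gap: 0.0239
grip_force: 30.3
shift [-0.0009  0.0035  0.1337] phi 13.0 turn rad 0.007
expect tip [[255.4979 316.3671]] pull [[233.0847 307.9686]]
```

View pics/t12c.png

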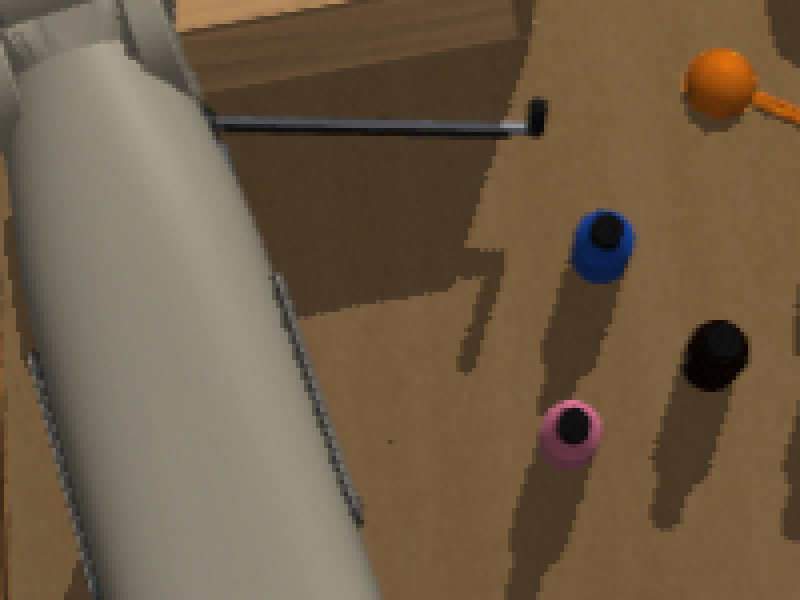

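The clamp arm is back (pin top at about (335,217)) and the robot arm hides the rack. That was my last picture, so I go on by numbers.

```bash
python3 -m pendant '[[-1,-0.001,0.003,0.04,0],[-1,0,0,0.04,0],[-1,0,0,0.03,0],[-1,0,0,0.015,0],[-1,0,0,0,0],[-1,0,0,0,0]]' |tail -5; python3 -m pendant '[[-1,0,0,0.006,0],[-1,0,0,0,0],[-1,0,0,0,0]]' |tail -5; python3 - <<'E'
from rack import *
p=slot(-1.352,.0,.040);plan(*p,.135,12.6)
E
```

```text
tcp_pos: [0.6066, 0.2285, 0.1469]
orientation: [0.001, 0.623, 0.782, 0.001]
wrist_force: [0.4, -0.3, -0.3]
finger_gap: 0.0233
grip_force: 30.2
tcp_pos: [0.6057, 0.2286, 0.1396]
orientation: [0.0, 0.623, 0.782, 0.0]
wrist_force: [-0.5, 0.5, -1.1]
finger_gap: 0.0239
grip_force: 30.3
shift [ 0.0005 -0.0011  0.0046] phi 13.0 turn rad 0.006
```

Free of contact. Lower the last millimetres, release, lift and return for the next bottle.

```bash
python3 -m pendant '[[-1,0,0,0.003,0],[-1,0,0,0.003,0],[-1,0,0,0,0],[-1,0,0,0,0]]' |tail -5; python3 -m pendant '[[-0.1,0,0,0,0],[-0.1,0,0,0,0],[-0.1,0,0,0,0],[-0.1,0,0,-0.02,0],[-0.1,0,0,-0.05,0],[-0.1,0,0,-0.05,0],[0.2,-0.05,0,0,0],[0.2,-0.05,0,0,0]]'|tail -5; python3 - <<'E'
from rack import *
plan(.4885,-.142,.26,12.6)
snap('top','t13.png');snap('side','s13.png')
for c in ('top','side'):print([(np.round(d['centre'],1),round(d['score'],2)) for d in env.recognise(c,'bottle0')])
p=slot(-1.352,.0,.040);print(proj('side',[[*p,.08],[*p,.134]]),proj('top',[[*p,.08],[*p,.134]]))
E
```

```text
tcp_pos: [0.6056, 0.2285, 0.1332]
orientation: [-0.0, 0.623, 0.782, -0.0]
wrist_force: [0.2, 0.5, -1.8]
finger_gap: 0.0237
grip_force: 30.3
tcp_pos: [0.6287, 0.1308, 0.2547]
orientation: [0.001, 0.622, 0.783, 0.001]
wrist_force: [0.8, 0.5, -0.3]
finger_gap: 0.0512
grip_force: 0.0
shift [-0.234  -0.1983 -0.0058] phi 13.1 turn rad 0.008
[(array([351.8, 247.2]), 0.81), (array([340.3, 295.5]), 0.71), (array([378.6, 277.5]), 0.69), (array([410.8, 280.2]), 0.69)]
[(array([293.7, 344.9]), 0.83), (array([290.8, 313.8]), 0.81), (array([325.1, 294.6]), 0.77), (array([259., 300.]), 0.73), (array([298.2, 231.7]), 0.55)]
[[297.0162 230.2292]
 [296.1333 212.5753]] [[250.2456 248.1333]
 [248.0605 244.2184]]
```

```bash
python3 -m pendant '[[0.2,-0.039,-0.033,0,0],[0.2,-0.039,-0.033,0,0],[0.2,-0.039,-0.033,0,0],[0.2,-0.039,-0.033,0,0],[0.2,-0.039,-0.033,0,0],[0.2,-0.039,-0.033,0,0],[0.2,0,0,0.05,0],[0.2,0,0,0.05,0]]' |tail -5; python3 -m pendant '[[0.2,0,0,0,0]]' >/dev/null; python3 - <<'E'
from rack import *
plan(.4885,-.142,.100,12.6)
E
```

```text
tcp_pos: [0.4882, -0.1413, 0.1531]
orientation: [0.001, 0.623, 0.782, 0.001]
wrist_force: [0.3, 0.2, -1.2]
finger_gap: 0.0513
grip_force: 0.0
shift [-0.0041  0.0034  0.05  ] phi 13.0 turn rad 0.007
```

```bash
python3 -m pendant '[[0.2,-0.002,0.002,0.04,0],[0.2,0,0,0.009,0],[0.2,0,0,0,0],[-1,0,0,0,0],[-1,0,0,0,0],[-1,0,0,0,0],[-1,0,0,0,0]]' 30 |tail -5; python3 -m pendant '[[-1,0,0,-0.05,0],[-1,0,0,-0.06,0],[-1,0,0,-0.06,0],[-1,0,0,0,0],[-1,0,0,0,0]]'|tail -5; python3 - <<'E'
from rack import *
p=slot(-1.352,.0,-.017);plan(*p,.265,12.6)
E
```

```text
tcp_pos: [0.4909, -0.1434, 0.106]
orientation: [0.001, 0.623, 0.782, 0.0]
wrist_force: [-1.0, -0.0, 6.5]
finger_gap: 0.0237
grip_force: 29.3
tcp_pos: [0.4896, -0.1427, 0.2737]
orientation: [-0.0, 0.623, 0.782, 0.0]
wrist_force: [0.2, 0.5, -4.0]
finger_gap: 0.0235
grip_force: 30.7
shift [0.3368 0.1383 0.0088] phi 12.9 turn rad 0.006
```

```bash
python3 -m pendant '[[-1,0.02,0.008,0,0],[-1,0.035,0.0145,0,0],[-1,0.045,0.0185,0,0],[-1,0.045,0.0185,0,0],[-1,0.045,0.0185,0,0],[-1,0.045,0.0185,0,0],[-1,0.045,0.0185,0,0],[-1,0.035,0.0145,0,0]]' >/dev/null; python3 -m pendant '[[-1,0.022,0.0088,0,0],[-1,0,0,0,0],[-1,0,0,0,0]]' |tail -5; python3 - <<'E'
from rack import *
p=slot(-1.352,.0,-.017);plan(*p,.137,12.6)
E
```

```text
tcp_pos: [0.5483, 0.216, 0.2724]
orientation: [-0.001, 0.623, 0.782, -0.002]
wrist_force: [-0.4, -0.2, -3.2]
finger_gap: 0.0238
grip_force: 30.7
shift [0.0005 0.0012 0.1354] phi 12.9 turn rad 0.006
```

```bash
python3 -m pendant '[[-1,0,0.001,0.04,0],[-1,0,0,0.04,0],[-1,0,0,0.03,0],[-1,0,0,0.015,0],[-1,0,0,0,0],[-1,0,0,0,0]]' |tail -5; python3 -m pendant '[[-1,0,0,0.006,0],[-1,0,0,0.003,0],[-1,0,0,0,0],[-1,0,0,0,0]]' |tail -5; python3 - <<'E'
from rack import *
p=slot(-1.352,.0,-.017);plan(*p,.136,12.6)
E
```

```text
tcp_pos: [0.5511, 0.2167, 0.1507]
orientation: [0.001, 0.623, 0.782, 0.001]
wrist_force: [-0.5, -0.7, -1.8]
finger_gap: 0.0234
grip_force: 30.7
tcp_pos: [0.5502, 0.2169, 0.1404]
orientation: [0.0, 0.623, 0.782, 0.0]
wrist_force: [0.1, 0.4, -2.8]
finger_gap: 0.0233
grip_force: 30.7
shift [-0.0001 -0.0013  0.0044] phi 13.0 turn rad 0.006
```

```bash
python3 -m pendant '[[-1,0,0,0.003,0],[-1,0,0,0.002,0],[-1,0,0,0,0],[-1,0,0,0,0]]' |tail -5; python3 -m pendant '[[-0.1,0,0,0,0],[-0.1,0,0,0,0],[-0.1,0,0,0,0],[-0.1,0,0,-0.02,0],[-0.1,0,0,-0.05,0],[-0.1,0,0,-0.05,0],[0.2,-0.05,0,0,0],[0.2,-0.05,0,0,0]]'|tail -5; python3 - <<'E'
from rack import *
plan(.474,-.2395,.26,12.6)
snap('top','t14.png');snap('side','s14.png')
for c in ('top','side'):print([(np.round(d['centre'],1),round(d['score'],2)) for d in env.recognise(c,'bottle0')])
for s in (.04,-.017):
  p=slot(-1.352,.0,s);print(proj('side',[[*p,.08],[*p,.134]]),proj('top',[[*p,.08],[*p,.134]]))
E
```

```text
tcp_pos: [0.5505, 0.2169, 0.1361]
orientation: [0.0, 0.623, 0.782, 0.0]
wrist_force: [-2.1, 0.4, 5.2]
finger_gap: 0.0232
grip_force: 31.3
tcp_pos: [0.5733, 0.1189, 0.2563]
orientation: [0.001, 0.622, 0.783, 0.001]
wrist_force: [1.0, 0.5, 0.0]
finger_gap: 0.0514
grip_force: 0.0
shift [-0.3267 -0.1777 -0.004 ] phi 13.1 turn rad 0.008
[(array([248.1, 243.4]), 0.72), (array([339.2, 298.3]), 0.72), (array([248.6, 266.1]), 0.58), (array([410. , 278.7]), 0.48)]
[(array([321.6, 294.9]), 0.85), (array([258.1, 298.4]), 0.81), (array([278.9, 236. ]), 0.8), (array([299.7, 231.2]), 0.79), (array([297.3, 343. ]), 0.55)]
[[297.0162 230.2292]
 [296.1333 212.5753]] [[250.2456 248.1333]
 [248.0605 244.2184]]
[[279.0744 234.7244]
 [277.8453 216.7694]] [[255.5245 266.3398]
 [253.498  262.9955]]
```

```bash
python3 -m pendant '[[0.2,-0.041,-0.0222,0,0],[0.2,-0.041,-0.0222,0,0],[0.2,-0.041,-0.0222,0,0],[0.2,-0.041,-0.0222,0,0],[0.2,-0.041,-0.0222,0,0],[0.2,-0.041,-0.0222,0,0],[0.2,-0.041,-0.0222,0,0],[0.2,-0.0395,-0.0222,0,0]]' >/dev/null; python3 -m pendant '[[0.2,0,0,0.05,0],[0.2,0,0,0.05,0],[0.2,0,0,0,0],[0.2,0,0,0,0]]' |tail -5;  python3 - <<'E'
from rack import *
plan(.474,-.2395,.101,12.6)
E
```

```text
tcp_pos: [0.4737, -0.2383, 0.1568]
orientation: [0.001, 0.622, 0.783, 0.0]
wrist_force: [1.0, 0.4, 0.7]
finger_gap: 0.051
grip_force: 0.0
shift [-0.0011 -0.0001  0.0558] phi 13.0 turn rad 0.007
```

```bash
python3 -m pendant '[[0.2,-0.001,0,0.04,0],[0.2,0,0,0.015,0],[0.2,0,0,0,0],[-1,0,0,0,0],[-1,0,0,0,0],[-1,0,0,0,0],[-1,0,0,0,0]]' 30 |tail -5; python3 -m pendant '[[-1,0,0,-0.05,0],[-1,0,0,-0.06,0],[-1,0,0,-0.06,0],[-1,0,0,0,0],[-1,0,0,0,0]]'|tail -5; python3 - <<'E'
from rack import *
p=slot(-1.352,.0,-.073);plan(*p,.27,12.6)
E
```

```text
tcp_pos: [0.4739, -0.2402, 0.102]
orientation: [0.002, 0.623, 0.782, 0.0]
wrist_force: [0.1, 0.7, 6.8]
finger_gap: 0.0238
grip_force: 29.5
tcp_pos: [0.4727, -0.2395, 0.27]
orientation: [-0.0, 0.623, 0.782, 0.0]
wrist_force: [-0.3, 0.9, -2.8]
finger_gap: 0.0237
grip_force: 30.3
shift [0.4278 0.1205 0.    ] phi 12.9 turn rad 0.006
```

```bash
python3 -m pendant '[[-1,0.02,0.006,0,0],[-1,0.035,0.01,0,0],[-1,0.045,0.0125,0,0],[-1,0.045,0.0125,0,0],[-1,0.045,0.0125,0,0],[-1,0.045,0.0125,0,0],[-1,0.045,0.0125,0,0],[-1,0.045,0.0125,0,0]]' >/dev/null; python3 -m pendant '[[-1,0.045,0.0125,0,0],[-1,0.035,0.01,0,0],[-1,0.0228,0.007,0,0],[-1,0,0,0,0],[-1,0,0,0,0]]' |tail -5; python3 - <<'E'
from rack import *
p=slot(-1.352,.0,-.073);plan(*p,.132,12.6)
E
```

```text
tcp_pos: [0.4933, 0.2043, 0.2691]
orientation: [-0.001, 0.623, 0.783, -0.001]
wrist_force: [1.0, -0.2, -0.5]
finger_gap: 0.0239
grip_force: 30.2
shift [-0.0001  0.0013  0.1371] phi 13.0 turn rad 0.007
```

```bash
python3 -m pendant '[[-1,0,0.001,0.04,0],[-1,0,0,0.04,0],[-1,0,0,0.03,0],[-1,0,0,0.016,0],[-1,0,0,0,0],[-1,0,0,0,0]]' |tail -5; python3 -m pendant '[[-1,0,0,0.005,0],[-1,0,0,0.003,0],[-1,0,0,0,0],[-1,0,0,0,0]]' |tail -5; python3 - <<'E'
from rack import *
p=slot(-1.352,.0,-.073);plan(*p,.133,12.6)
E
```

```text
tcp_pos: [0.4963, 0.2045, 0.1456]
orientation: [0.001, 0.623, 0.782, 0.001]
wrist_force: [0.5, -0.0, -0.9]
finger_gap: 0.0235
grip_force: 30.2
tcp_pos: [0.4955, 0.2046, 0.1364]
orientation: [0.0, 0.623, 0.782, 0.0]
wrist_force: [0.0, 0.5, -1.4]
finger_gap: 0.024
grip_force: 30.2
shift [ 0.0001 -0.0012  0.0034] phi 13.0 turn rad 0.006
```

```bash
python3 -m pendant '[[-1,0,0,0.002,0],[-1,0,0,0.002,0],[-1,0,0,0,0],[-1,0,0,0,0]]' |tail -5; python3 -m pendant '[[-0.1,0,0,0,0],[-0.1,0,0,0,0],[-0.1,0,0,0,0],[-0.1,0,0,-0.02,0],[-0.1,0,0,-0.05,0],[-0.1,0,0,-0.05,0],[0.2,-0.05,0,0,0],[0.2,-0.05,0,0,0]]'|tail -5; python3 -m pendant '[[0.2,-0.05,0,0,0],[0.2,-0.04,0,0,0],[0.2,0,0,0,0]]' >/dev/null; python3 - <<'E'
from rack import *
im=snap('top','t15.png');snap('side','s15.png')
for c in ('top','side'):print([(np.round(d['centre'],1),round(d['score'],2)) for d in env.recognise(c,'bottle0')])
for s in (.04,-.017,-.073):
  p=slot(-1.352,.0,s);print(proj('side',[*p,.08]),proj('top',[*p,.1]),proj('top',[*p,.134]))
m=(im.max(2)<35).astype(np.uint8)
n,l,st,c=cv2.connectedComponentsWithStats(m)
for i in range(1,n):
    if st[i,4]>8 and 180<c[i][1]<330 and 225<c[i][0]<345: print(c[i],st[i])
pv=slot(-1.352,.022,.122)
for a in (1.25,):
  w=-1.352+a-np.pi/2; pin=pv+.248*np.array([np.cos(w),np.sin(w)]);print(pv,pin,proj('top',[*pin,.15]))
  plan(*pin,.26,84.2)
E
```

```text
tcp_pos: [0.4954, 0.2046, 0.1323]
orientation: [-0.0, 0.623, 0.782, -0.0]
wrist_force: [0.2, 0.7, -0.7]
finger_gap: 0.0235
grip_force: 30.2
tcp_pos: [0.5186, 0.1066, 0.2535]
orientation: [0.001, 0.622, 0.783, 0.001]
wrist_force: [0.0, 0.1, -0.7]
finger_gap: 0.0515
grip_force: 0.0
[(array([253.2, 248.1]), 0.79), (array([257.2, 266.9]), 0.56), (array([260.8, 283.9]), 0.46)]
[(array([260.2, 298.7]), 0.91), (array([299.1, 230.6]), 0.87), (array([322.8, 296.4]), 0.82), (array([357.5, 345.6]), 0.69), (array([280. , 234.8]), 0.62), (array([260.9, 237.6]), 0.59)]
[[297.0162 230.2292]] [[249.4528 246.7127]] [[248.0605 244.2184]]
[[279.0744 234.7244]] [[254.7893 265.1265]] [[253.498  262.9955]]
[[260.7017 239.3307]] [[260.1095 283.5108]] [[258.9202 281.7482]]
[249.2683 224.0244] [245 221   9   7  41]
[281.2778 222.2778] [256 221  46   3  72]
[238.5385 227.    ] [237 225   5   5  13]
[255.7332 266.8808] [243 240  27  54 671]
[0.6894 0.2252] [ 0.6642 -0.0215] [[333.6931 215.6012]]
shift [-0.069   0.1138 -0.0077] phi 13.0 turn rad -1.243
```

```bash
python3 -m pendant '[[0.2,-0.023,0.038,0,0],[0.2,-0.023,0.038,0,0],[0.2,-0.023,0.038,0,0],[0.2,0,0,0,-0.17],[0.2,0,0,0,-0.17],[0.2,0,0,0,-0.17],[0.2,0,0,0,-0.17],[0.2,0,0,0,-0.17]]' >/dev/null; python3 -m pendant '[[0.2,0,0,0,-0.17],[0.2,0,0,0,-0.17],[0.2,0,0,0,-0.05],[0.2,0,0,0,0]]'|tail -5; python3 - <<'E'
from rack import *
plan(.664,-.0215,.138,84.2)
E
```

```text
tcp_pos: [0.6645, -0.0208, 0.2523]
orientation: [-0.0, 0.052, 0.999, 0.0]
wrist_force: [0.1, 0.3, -0.4]
finger_gap: 0.051
grip_force: 0.0
shift [ 0.0004 -0.0008  0.1143] phi 84.1 turn rad -0.002
```

```bash
python3 -m pendant '[[0.2,0,-0.001,0.05,0],[0.2,0,0,0.04,0],[0.2,0,0,0.019,0],[0.2,0,0,0,0],[-1,0,0,0,0],[-1,0,0,0,0],[-1,0,0,0,0],[-1,0,0,0,0]]' 40|tail -5;python3 - <<'E'
from rack import *
plan(.664,-.0215,.145,84.2)
E
```

```text
tcp_pos: [0.6656, -0.0221, 0.145]
orientation: [0.002, 0.052, 0.999, 0.001]
wrist_force: [0.7, 3.9, 3.3]
finger_gap: 0.0122
grip_force: 39.1
shift [ 0.0016  0.0005 -0.    ] phi 84.0 turn rad -0.003
```

```bash
python3 -m pendant '[[-1,0.0248,0.0012,0,0.1],[-1,0.0248,0.0012,0,0.1],[-1,0.0248,0.0012,0,0.1],[-1,0.0248,0.0012,0,0.1],[-1,0,0,0,0]]'|tail -5; python3 -m pendant '[[-1,0.0248,0.0012,0,0.1],[-1,0.0248,0.0012,0,0.1],[-1,0.0248,0.0012,0,0.1],[-1,0.0248,0.0012,0,0.1],[-1,0,0,0,0]]' |tail -5;python3 - <<'E'
from rack import *
y=-1.352;X=np.array([np.cos(y),np.sin(y)]);Y=np.array([-X[1],X[0]]);a=np.array(env.get_state()['tcp_pos'][:2])
q=np.array([X@(a-H)-.04-.022,Y@(a-H)+.1535-.122]);print('rel pivot',q,np.hypot(*q),'clamp',np.arctan2(q[0],-q[1]))
pv=slot(-1.352,.022,.122);w=-1.352+.06-np.pi/2;plan(*(pv+.248*np.array([np.cos(w),np.sin(w)])),.145,12.6+3.4)
E
```

```text
tcp_pos: [0.5702, 0.0062, 0.1451]
orientation: [0.001, 0.249, 0.969, -0.0]
wrist_force: [-0.5, -0.9, 5.2]
finger_gap: 0.0125
grip_force: 39.6
tcp_pos: [0.4945, 0.0693, 0.1449]
orientation: [0.001, 0.436, 0.9, -0.001]
wrist_force: [-4.3, -5.3, 9.6]
finger_gap: 0.0125
grip_force: 40.2
rel pivot [ 0.1099 -0.2241] 0.24956934871971734 clamp 0.45593267330569787
shift [ 0.0958  0.0201 -0.0004] phi 38.3 turn rad 0.388
```

```bash
python3 -m pendant '[[-1,0.0248,0.0012,0,0.1],[-1,0.0248,0.0012,0,0.1],[-1,0.0248,0.0012,0,0.1],[-1,0.0124,0.0005,0,0.05],[-1,0,0,0,0]]'|tail -5;python3 - <<'E'
from rack import *
y=-1.352;X=np.array([np.cos(y),np.sin(y)]);Y=np.array([-X[1],X[0]]);a=np.array(env.get_state()['tcp_pos'][:2])
q=np.array([X@(a-H)-.04-.022,Y@(a-H)+.1535-.122]);print('rel pivot',q,np.hypot(*q),'clamp',np.arctan2(q[0],-q[1]))
E
```

```text
tcp_pos: [0.4555, 0.1466, 0.1448]
orientation: [0.001, 0.586, 0.81, 0.001]
wrist_force: [0.1, -0.5, 8.6]
finger_gap: 0.0123
grip_force: 40.1
rel pivot [ 0.026  -0.2454] 0.2467433788346285 clamp 0.10541140634695424
```

```bash
python3 -m pendant '[[-1,0.0075,0,0,0.03],[-1,0,0,0,0],[-0.4,0,0,0,0],[-0.4,0,0,0,0],[-0.4,0,0,0,0]]'|tail -5; python3 -m pendant '[[-0.4,0,0,-0.03,0],[-0.4,0,0,-0.05,0],[-0.4,0,0,-0.02,0],[-0.4,-0.04,-0.04,0,0],[-0.4,-0.04,-0.04,0,0],[-0.4,-0.04,-0.04,0,0],[-0.4,0,0,0,0]]'|tail -5;python3 - <<'E'
from rack import *
im=snap('top','t16.png');snap('side','s16.png')
for c in ('top','side'):print([(np.round(d['centre'],1),round(d['score'],2)) for d in env.recognise(c,'bottle0')])
m=(im.max(2)<35).astype(np.uint8)
n,l,st,c=cv2.connectedComponentsWithStats(m)
for i in range(1,n):
    if st[i,4]>8 and 180<c[i][1]<330 and 225<c[i][0]<345: print(c[i],st[i])
pv=slot(-1.352,.022,.122)
for a in (0,.06,.12):
  w=-1.352+a-np.pi/2; pin=pv+.248*np.array([np.cos(w),np.sin(w)]);print(a,pin,proj('top',[*pin,.15]),proj('top',[*pin,.115]))
y=-1.352;X=np.array([np.cos(y),np.sin(y)]);Y=np.array([-X[1],X[0]])
f=lambda x,y,z:[*(H+X*x+Y*y),z]
print('expect tip',proj('top',[f(.007,-.32,.165)]),'pull',proj('top',[f(-.045,-.28,.165)]))
b=im.astype(int);wd=(b[:,:,0]>170)&(b[:,:,0]-b[:,:,2]>60)   # lit light-wood door edge
ys,xs=np.where(wd[230:330,215:290]);print('door edge lowest',[(xs[ys==r].mean()+215,r+230) for r in sorted(set(ys))[-6:]])
E
```

```text
tcp_pos: [0.452, 0.1532, 0.143]
orientation: [-0.0, 0.599, 0.801, -0.0]
wrist_force: [-0.4, 0.3, 0.4]
finger_gap: 0.0252
grip_force: 0.0
tcp_pos: [0.3691, 0.0018, 0.2433]
orientation: [-0.0, 0.602, 0.799, -0.0]
wrist_force: [0.5, 0.2, 0.6]
finger_gap: 0.0255
grip_force: 0.0
[(array([249.5, 246.8]), 0.73), (array([353.1, 251.1]), 0.64), (array([257.3, 269. ]), 0.61)]
[(array([262.4, 235.5]), 0.93), (array([323.3, 293.6]), 0.84), (array([261.2, 300.5]), 0.82), (array([281.3, 232.5]), 0.73), (array([300.7, 227. ]), 0.7), (array([358.2, 346.2]), 0.5)]
[247.5625 221.5   ] [244 217   8   9  32]
[238.8182 226.1818] [237 224   5   5  11]
[257.5505 265.7584] [244 240  29  53 683]
[277.7619 295.4762] [276 293   5   6  21]
0 [0.4473 0.1714] [[271.2602 296.7288]] [[272.238  298.2506]]
0.06 [0.451 0.157] [[276.3835 294.9709]] [[277.2504 296.5293]]
0.12 [0.4555 0.1428] [[281.3886 292.9151]] [[282.1473 294.5163]]
expect tip [[255.4979 316.3671]] pull [[233.0847 307.9686]]
door edge lowest [(np.float64(259.5), np.int64(308)), (np.float64(260.0), np.int64(309)), (np.float64(260.5), np.int64(310)), (np.float64(260.5), np.int64(311)), (np.float64(261.5), np.int64(312)), (np.float64(261.5), np.int64(313))]
```

```bash
python3 - <<'E'
from rack import *
y=.118-1.42;X=np.array([np.cos(y),np.sin(y)]);Y=np.array([-X[1],X[0]])
p=H-.045*X-.28*Y;print(p);plan(*p,.26,np.degrees(y)+90)
E
```

```text
[0.4248 0.2616]
shift [ 0.2311  0.1241 -0.0166] phi 16.4 turn rad 0.018
```

```bash
python3 -m pendant '[[0.4,0.046,0.0248,-0.003,0],[0.4,0.046,0.0248,-0.003,0],[0.4,0.046,0.0248,-0.003,0],[0.4,0.046,0.0248,-0.003,0],[0.4,0.046,0.0248,0,0.018],[0.4,0,0,0,0],[0.4,0,0,0,0]]'|tail -5; python3 - <<'E'
from rack import *
plan(.4248,.2616,.157,15.4)
im=snap('top')
b=im.astype(int)
print(env.recognise('top','door_pull')[:1])
E
```

```text
tcp_pos: [0.424, 0.261, 0.2546]
orientation: [-0.0, 0.605, 0.796, -0.001]
wrist_force: [-1.1, -0.2, 0.3]
finger_gap: 0.0599
grip_force: 0.0
shift [0.0004 0.0011 0.0976] phi 15.5 turn rad 0.002
[{'centre': [248.3, 260.0], 'score': 0.87}]
```

```bash
python3 -m pendant '[[0.4,0,0.001,0.05,0],[0.4,0,0,0.03,0],[0.4,0,0,0.016,0],[0.4,0,0,0,0],[-1,0,0,0,0],[-1,0,0,0,0],[-1,0,0,0,0],[-1,0,0,0,0]]' 50|tail -5; python3 -m pendant '[[-1,-0.0139,-0.0019,0,-0.05],[-1,-0.0139,-0.0019,0,-0.05],[-1,0,0,0,0]]' |tail -5; python3 - <<'E'
from rack import *
p=np.array(env.get_state()['tcp_pos'][:2])-H;y=np.arctan2(p[1],p[0])-np.arctan2(-.28,-.045);y=(y+np.pi)%(2*np.pi)-np.pi
print(np.hypot(*p),'door',.118-y);plan(.46,.15,.15,np.degrees(y)+90)
E
```

```text
tcp_pos: [0.4254, 0.2603, 0.1604]
orientation: [-0.0, 0.606, 0.795, 0.0]
wrist_force: [-3.3, -1.1, 5.4]
finger_gap: 0.012
grip_force: 48.8
tcp_pos: [0.4301, 0.232, 0.1604]
orientation: [0.0, 0.566, 0.824, 0.0]
wrist_force: [-2.2, -1.4, 5.6]
finger_gap: 0.0121
grip_force: 48.9
0.28320211566655096 door 1.3136168699321416
shift [-0.0872 -0.0015  0.0105] phi 21.1 turn rad -0.008
```

```bash
python3 -m pendant '[[-1,-0.0196,-0.0025,0,-0.07],[-1,-0.0196,-0.0025,0,-0.07],[-1,-0.0196,-0.0025,0,-0.07],[-1,-0.0196,-0.0025,0,-0.07],[-1,-0.0196,-0.0025,0,-0.07],[-1,-0.0196,-0.0025,0,-0.07],[-1,-0.0196,-0.0025,0,-0.07],[-1,-0.0196,-0.0025,0,-0.07]]' |tail -5; python3 -m pendant '[[-1,-0.0196,-0.0025,0,-0.07],[-1,-0.0196,-0.0025,0,-0.07],[-1,-0.0196,-0.0025,0,-0.07],[-1,-0.0196,-0.0025,0,-0.07],[-1,-0.0196,-0.0025,0,-0.07],[-1,-0.0196,-0.0025,0,-0.07],[-1,-0.0196,-0.0025,0,-0.07],[-1,0,0,0,0]]' |tail -5; python3 - <<'E'
from rack import *
p=np.array(env.get_state()['tcp_pos'][:2])-H;y=np.arctan2(p[1],p[0])-np.arctan2(-.28,-.045);y=(y+np.pi)%(2*np.pi)-np.pi
print(np.hypot(*p),'door',.118-y);plan(.695,.0098,.1604,np.degrees(y)+90)
E
```

```text
tcp_pos: [0.5043, 0.0944, 0.1605]
orientation: [0.001, 0.315, 0.949, 0.001]
wrist_force: [2.9, 3.4, 1.6]
finger_gap: 0.0121
grip_force: 49.0
tcp_pos: [0.6218, 0.0223, 0.1605]
orientation: [0.002, 0.076, 0.997, 0.001]
wrist_force: [0.8, 4.4, 4.2]
finger_gap: 0.0122
grip_force: 49.5
0.2832913168484084 door 0.2630150959057366
shift [-0.0743 -0.0013  0.0004] phi 81.3 turn rad -0.007
```

```bash
python3 -m pendant '[[-1,-0.0196,-0.0025,0,-0.07],[-1,-0.0196,-0.0025,0,-0.07],[-1,-0.014,-0.002,0,-0.05],[-1,-0.011,-0.0015,0,-0.04],[-1,-0.009,-0.0012,0,-0.03],[-1,0,0,0,0],[-1,0,0,0,0]]' |tail -5;  python3 - <<'E'
from rack import *
p=np.array(env.get_state()['tcp_pos'][:2])-H;y=np.arctan2(p[1],p[0])-np.arctan2(-.28,-.045);y=(y+np.pi)%(2*np.pi)-np.pi
print(np.hypot(*p),'door',.118-y);plan(.695,.0098,.1604,np.degrees(y)+90)
E
```

```text
tcp_pos: [0.6877, 0.0104, 0.1599]
orientation: [-0.003, -0.054, 0.999, 0.001]
wrist_force: [-11.3, 3.6, 7.6]
finger_gap: 0.0122
grip_force: 50.6
0.2828195647666569 door 0.0257769924777006
shift [-0.0072 -0.0014 -0.0005] phi 96.2 turn rad 0.016
```

```bash
python3 -m pendant '[[-1,-0.006,0,0,0],[-1,-0.005,0,0,0],[-1,0,0,0,0],[-1,0,0,0,0]]' |tail -5;  python3 - <<'E'
from rack import *
plan(.695,.0098,.1604,96.7)
E
```

```text
tcp_pos: [0.6969, 0.0099, 0.1599]
orientation: [-0.005, -0.053, 0.999, -0.0]
wrist_force: [-16.4, -0.7, 9.6]
finger_gap: 0.0123
grip_force: 51.0
shift [ 0.0019  0.0001 -0.0004] phi 96.1 turn rad -0.01
```

```bash
python3 -m pendant '[[-1,0.002,0,0,0],[0.3,0,0,0,0],[0.3,0,0,0,0],[0.3,0,0,0,0],[0.3,0,0,-0.03,0],[0.3,0,0,-0.05,0],[0.3,0,0,-0.05,0],[0.3,0,0,0,0]]' |tail -5; python3 -m pendant '[[0.3,0.05,0,0,0],[0.3,0.05,0,0,0],[0.3,0.05,0.05,0,0],[0.3,0.05,0.05,0,0],[0.3,0,0.05,0,0],[0.3,0,0.05,0,0],[0.3,0,0.05,0,0],[0.3,0,0,0,0]]' |tail -5; python3 - <<'E'
from rack import *
im=snap('side','s20.png')
a=cv2.imread('pics/s20.png').astype(int);b=cv2.imread('pics/side0.png').astype(int)
d=np.abs(a-b).max(2)>40
n,l,st,c=cv2.connectedComponentsWithStats(d.astype(np.uint8))
for i in range(1,n):
    if st[i,4]>20: print(np.round(c[i]),st[i])
print('region of the pull/door',d[170:300,320:430].sum())
snap('top','t20.png');print([(np.round(x['centre'],1),round(x['score'],2)) for x in env.recognise('side','door_pull')+env.recognise('top','door_pull')], env.get_state()['clock'])
E
```

```text
tcp_pos: [0.7026, 0.0093, 0.2949]
orientation: [0.005, -0.054, 0.999, -0.001]
wrist_force: [-0.2, -0.7, 0.2]
finger_gap: 0.0557
grip_force: 0.0
tcp_pos: [0.4866, 0.2291, 0.2881]
orientation: [-0.001, -0.056, 0.998, 0.0]
wrist_force: [-0.4, 0.8, -0.5]
finger_gap: 0.0555
grip_force: 0.0
[18. 41.] [   0    1   45  107 2470]
[110.  21.] [  52    0  108   67 1705]
[145.  11.] [137   0  17  24 279]
[228.  41.] [210   0  53  73 872]
[253.  19.] [246   3  16  27 157]
[48. 43.] [ 38  11  15  67 277]
[231.  17.] [227  13   8  10  49]
[248.  38.] [236  31  22  12 132]
[129.  66.] [118  53  22  26 408]
[239.  75.] [235  68   9  14 112]
[148.  79.] [140  76  15   7  44]
[253.  82.] [246  79  13   5  23]
[243.  91.] [228  83  31  16 359]
[149.  89.] [143  84  14  12 110]
[144. 102.] [131  97  27  12 254]
[247. 131.] [ 230  100   31   72 1419]
[ 28. 144.] [   0  103   53   85 2867]
[150. 132.] [ 133  109   34   59 1055]
[ 19. 132.] [  5 129  28   7 143]
[ 30. 195.] [  0 184  54  29 680]
[ 59. 255.] [  18  217   71   85 1539]
[ 14. 246.] [  3 239  22  19 164]
[ 28. 247.] [ 25 239  11  24 102]
[ 27. 267.] [ 23 263   9   8  53]
[297. 335.] [ 233  288  121   87 3742]
region of the pull/door 131
[(array([356.5, 234.5]), 0.84), (array([434. , 308.6]), 0.16), (array([281.9, 203.3]), 0.94)] 63.85
```

```bash
python3 - <<'E'
from rack import *
a=cv2.imread('pics/s20.png');b=cv2.imread('pics/side0.png')
d=np.abs(a.astype(int)-b).max(2);print([(t,(d[180:280,320:425]>t).sum(),(d[215:265,345:375]>t).sum()) for t in (10,20,40)])
g=lambda i:cv2.cvtColor(i[215:260,343:375],cv2.COLOR_BGR2GRAY).astype(np.float32)
print(cv2.phaseCorrelate(g(b),g(a)))
t=cv2.imread('pics/t20.png');u=cv2.imread('pics/top0.png');d=np.abs(t.astype(int)-u).max(2);print((d[185:220,300:336]>20).sum())
E
```

```text
[(10, np.int64(1), np.int64(0)), (20, np.int64(0), np.int64(0)), (40, np.int64(0), np.int64(0))]
((-0.09500974094758519, 0.5053192581583197), 0.959459842575921)
14
```

The door region matches the starting picture pixel for pixel, so the door is fully shut. The robot is clear and the other things haven't moved.

```bash
python3 -c "
from workcell import env
print(env.hand_in())"
```

```text
the job is handed in; nothing more can be done
None
```

I stood all three amber bottles in the door rack, swung the clamp over them, shut the door past its catch, and handed the job in at about 64 s of robot time; the hand-in gave no verdict, and the bottles can't be seen now the door is shut.

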